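# Spot-check an agar plate on the bench caliper and rack the batch

### The job

Check the bench caliper's zero by sliding its jaws right shut while empty, then measure the diameter of any one of the small agar plates: stand it flat on the caliper's plate between the jaws, let go of it, and slide the jaw shut until both jaws bear lightly but firmly on it for a moment, without crushing it. Then lay all the small agar plates flat and side by side on the tray, slide the loaded tray fully home into the empty lower tier of the rack, and leave the empty caliper with its jaws shut. Leave everything else on the bench where it is.

Things in the scene. Friction and masses are not known exactly. Their poses are not given: they have to be found in the camera images.
- caliper: bench caliper: fixed steel base plate 140 (x) x 240 (y) x 10 mm high; origin under its centre. The beam lies flat along y, x = 35 to 53 mm, top 21 mm above the bench, its -y end in a clamp (y = -86 to -100 mm, 28 mm high). Both jaws point to -x from the beam, from x = 35 to -61 mm, 14 to 22 mm above the bench, 10 mm thick along y
- fixed_face (a point): point on the fixed jaw's measuring face (caliper x = -30, y = 95 mm, 18 mm above the bench); the face looks to caliper -y; this jaw is at the caliper's +y end, its root block sits over the beam at y = 95 to 117 mm, x = 24 to 64 mm, 28 mm high
- moving_face (a point): point on the sliding jaw's measuring face (caliper x = -30, y = 95 mm minus the reading, 18 mm above the bench); the face looks to caliper +y; the jaw is carried by the slide
- gauge_spot (a point): where a plate to be measured stands with the jaws wide open: caliper x = -30, y = 45 mm, on top of the base plate (10 mm above the bench). Its widest part is then between the measuring faces, 20 mm from each when fully open, and 36 mm is free between plate and beam for a finger
- caliper_slide (a joint): the caliper's reading: gap between the measuring faces in m, 0 = shut (hard stop), 0.100 = fully open (hard stop). The slide moves to -y of the caliper as it opens; about 1.5 N of friction, no spring, it stays where it is left
- slide_grip (a point): centre of the top of the caliper's slide, a grey housing 40 mm wide (caliper x), 74 mm long (y), its top 34 mm and underside 14 mm above the bench; grip it from above across its 40 mm width. It rides the beam right behind the moving jaw: this point is 40 mm to -y of that jaw's measuring face and at caliper x = 44 mm
- tray: loose steel tray on the bench, 140 (x) x 158 (y) mm, 3 mm floor, rim 3 mm thick and 9 mm high, 0.3 kg; origin under its centre. At the middle of its -x end an upright black D-shaped pull, 10 mm thick along y, from x = -74 to -120 mm, 36 mm high. Four plates fit side by side (centres at x = +-33, y = +-43 mm)
- tray_pull (a point): top of the tray's pull, at tray x = -108, y = 0, 36 mm above the bench; pinch it from above across tray y
- rack: fixed white two-tier rack, 150 (x) x 171 (y) x 90 mm high; origin under its centre, mouth at x = -75 mm, facing -x. Upper tier full. Lower tier empty, without a floor (the tray slides on the bench), 165 mm wide, 42 mm high inside, flared lips at the mouth out to x = -90 mm, hard back stop at x = 72 mm
- rack_home (a point): where the tray's origin is when it is fully home against the back stop, rack x = 2, y = 0; the tray's axes then match the rack's and its pull sticks out of the mouth
- plate_a: round lidded agar plate (small petri dish), a flat disc 58 mm across and 15 mm high, 30 g, clear with a dark red-brown filling; origin at the centre of its underside, z up. The foot (lowest 3 mm) is 54 mm across. Three or four such plates are present (None if absent)
- plate_b: round lidded agar plate (small petri dish), a flat disc 58 mm across and 15 mm high, 30 g, clear with a dark red-brown filling; origin at the centre of its underside, z up. The foot (lowest 3 mm) is 54 mm across. Three or four such plates are present (None if absent)
- plate_c: round lidded agar plate (small petri dish), a flat disc 58 mm across and 15 mm high, 30 g, clear with a dark red-brown filling; origin at the centre of its underside, z up. The foot (lowest 3 mm) is 54 mm across. Three or four such plates are present (None if absent)
- plate_d: round lidded agar plate (small petri dish), a flat disc 58 mm across and 15 mm high, 30 g, clear with a dark red-brown filling; origin at the centre of its underside, z up. The foot (lowest 3 mm) is 54 mm across. Three or four such plates are present (None if absent)
- tape_roll: roll of paper tape: a flat ring 64 mm across with a 40 mm hole, 19 mm high; origin under its centre; it stands among the plates; leave it alone
- marker: marker pen lying down, 140 mm long, 18 mm thick, along its own x; origin under its middle; leave it alone
- big_dish: large flat dish, 90 mm across, 14 mm high, a small ruler on it; origin under its centre; not one of the plates; leave it alone
- vial: standing plugged vial, 28 mm across, 98 mm high; origin under its centre; leave it alone
- forceps: steel forceps lying flat, 115 mm long along its own x; leave it alone
- fly_pad: white slab, 88 x 133 x 24 mm, origin under its centre; leave it alone
Things that resemble listed ones, but are neither listed nor needed, are in the scene too. Leave any purple look-alike of the plate_a alone.

How it is judged:
By the outcome, as a careful person would: the job done as asked, in the order asked, and still so for the second after the job is handed in, with the robot touching nothing.
Of plate_a, plate_b, plate_c, plate_d only 3 to 4 are there at a start; the rules pass over those that are not, and their reading is None.
At some moment in a run one of plate_a, plate_b, plate_c, plate_d may be knocked a few centimetres aside while the robot is not near it.
Once in a run the grip may slacken for a moment while it holds something.
It also fails if it takes over 200 s, if anything falls off the work surface, if the arm or the gripper's body presses on something with over 40 N, if the wrist force passes 120 N, or if a joint passes its speed limit or range.

### The arm

A 6-joint arm with a two-finger parallel gripper is mounted at the origin on the work surface. World frame = base frame: x ahead of the robot, y to its left, z up, the work surface at z = 0. Lengths are in mm, angles in rad, forces in N, time in s.
With the tool pointing down it reaches from about 275 to 725 mm from the base axis. Payload 15.9 kg.
Tool frame: the origin (TCP) lies midway between the tips of the shut fingers; the grasp point (between the pads) lies 19 mm behind it; z points along the fingers, y is the direction in which the jaws open and shut (so a half turn about z gives the same grasp; the last joint's range is limited). The gripper opens to 85 mm and grips with 20 to 120 N. Pads are 22 mm wide; open, the fingers measure 114 mm over their backs; the gripper's body (76 mm by 85 mm) begins 54 mm behind the grasp point. The pads swing forward as they close: fully open they stand 13 mm farther back than shut.
Start: joints at [-1.349, 0.213, -0.034, 1.323, 0, 1.571], TCP at [109.988, -487.738, 231.306] pointing down, gripper open.
Joint ranges: [-2.98, 2.98], [-0.74, 1.72], [-1.14, 1.35], [-2.1, 2.04], [-1.57, 1.44], [-3.14, 3.14]. Speed limits (rad/s): [1.89, 1.89, 2.39, 2.57, 3.14, 3.14].

### API

Orientations are given as a unit quaternion [w, x, y, z].
In Python, from rig import status, cams, order gives the robot as it stands.
- The arm moves only by the tool carry_out, never from a script. Its arguments are lists of equal length, an entry for each row: "travel": the shift along the tool's x, y, z in m, a list of three; "rotation": the turn, a rotation vector about the tool's x, y, z in rad, a list of three. A call has 1 to 10 rows; each row is the pose to reach, as a shift and turn from the pose commanded when the call began, along the tool's axes at that moment; what a row does not reach only later rows make up. A row lasts 1/10 s, in which the tool goes at most 50 mm and 8.59 degrees, less where a joint would pass 70% of its speed; a pose out of reach is approached as far as the arm can. A call with a gripper value outside its range is refused whole. "jaw" is the closure, from 0 (fully open) to 1 (shut), set as the call begins (left out, the last holds). The fingers move at their own pace and stop on an object; "force" is the grip in N (left out, the last holds). Time passes only in rows, so rows that repeat a pose let the fingers close. It gives the time, the measured TCP pose, the force and the opening at its end, in the units of the state.
- status.get_obs(): the state, without advancing time (a new reading comes with each control period).
- cams.capture(name): name is "side" or "top"; returns a dict with "img" (480x640x3 uint8, red, green, blue), "mtx" (3x3 intrinsics, pixels), "world_to_cam" (4x4, takes a point from world to camera coordinates). Camera axes: x right, y down, z forward; pixel columns grow to the right and rows downward; lengths in mm; the calibration is good to about 2 mm. A picture is of the moment at which its call begins. There is no depth.
- order.hand_in(): hands the job in, once; it reports no verdict.
Trained networks look in the newest picture that a camera, given by its name, has taken for a name from the list of things; names that differ only in an ending like _2 or _b are one class to them, and where a whole thing is asked for, a point or a joint stands for the part that bears it (a point fixed in the world has none). Each returns a list of dicts, best first, with "confidence" (0 to 1); they miss things now and then, are a little off and sometimes report something else, mostly with a low value. They report only what shows in the picture. A call takes as long as a camera call. They do not tell look-alikes from the thing itself.
- cams.masks_of(camera, thing): "pixels" (480x640 bool, what is visible of it) and "extent" ([left, top, right, bottom] in pixels, round what is visible of it).
The state is a dict: "t": time; "joint_positions": joint angles; "qvel": joint speeds; "tau": joint torques, N m; "ee_pos": TCP position; "ee_rot": TCP orientation; "contact_force": force on the tool from outside, world axes, zero at the start; "wrist_torque": the same for the moment, N m; "gripper_width": finger opening in mm.
Only numpy, scipy, OpenCV 4.12 (cv2) and the standard library are available. Lean on these libraries where they do the work, as an engineer would, in place of code of your own. Each camera call takes 0.05 s, during which the arm holds its last target.

## Working session

There is one attempt and no reset: what is moved stays moved. The work goes in short steps, Python scripts to look and compute and a tool call to move; the robot and the scene stay as the last step left them, time stands still between calls to the robot, and variables do not carry over. Pictures are saved under pics/ and viewed, and the job is handed in when it is done.

Besides the shell and the picture viewer there is one more tool, called after "Call:" by a JSON object that holds its "fn" and its "kwargs". carry_out: Moves the arm, as the interface text tells. Its arguments: {"type":"object","properties":{"travel":{"type":"array"},"rotation":{"type":"array"},"jaw":{"type":"number"},"force":{"type":"number"}},"required":["travel","rotation"]}

```bash
ls -la; mkdir -p pics; cat > h.py <<'E'
import numpy as np, cv2
from rig import status, cams, order
def save(name, img, crop=None, s=1):
    if crop: x0,y0,x1,y1=crop; img=img[y0:y1,x0:x1]
    img=cv2.resize(img,None,fx=s,fy=s,interpolation=cv2.INTER_CUBIC) if s!=1 else img
    cv2.imwrite('pics/'+name+'.png', img[:,:,::-1])
def ray(c,u,v,z):
    K=np.array(c['mtx']);T=np.array(c['world_to_cam']);R=T[:3,:3];t=T[:3,3]
    d=R.T@np.linalg.inv(K)@np.array([u,v,1.]);o=-R.T@t
    return o+d*(z-o[2])/d[2]
def proj(c,p):
    K=np.array(c['mtx']);T=np.array(c['world_to_cam'])
    q=T[:3,:3]@np.array(p,float)+T[:3,3];q=K@q;return q[:2]/q[2]
E
python3 - <<'E'
from h import *
o=status.get_obs();print(o)
for n in('top','side'):
    c=cams.capture(n);save(n+'0',c['img']);print(n,np.array(c['mtx']).round(1).tolist(),np.array(c['world_to_cam']).round(3).tolist())
E
```

```text
total 12
drwxr-xr-x  3 agent agent 4096 Dec  6 13:50 .
drwxr-xr-x 23 root  root  4096 Dec  6 13:50 ..
drwxr-xr-x  2 agent agent 4096 Dec  6 13:50 pics
{'t': 0.0, 'joint_positions': array([-1.34899402e+00,  2.13341552e-01, -3.50384498e-02,  1.32352741e+00,
       -8.03137199e-06,  1.57075542e+00]), 'qvel': array([-0.00099917, -0.00073491, -0.00021317,  0.00121617,  0.00054606,
       -0.00025381]), 'tau': array([ 5.98660103e-03, -6.86162138e+01,  4.87118626e+01,  1.73606834e-02,
        3.80670735e-04, -2.94937433e-05]), 'ee_pos': array([ 109.91597355, -487.4164956 ,  230.83166616]), 'ee_rot': array([-5.51686414e-04,  9.93854350e-01,  1.10694276e-01, -6.54638053e-05]), 'contact_force': array([ 0.41949696,  0.08619705, -0.06208245]), 'wrist_torque': array([ 0.00628024, -0.024745  ,  0.0020995 ]), 'gripper_width': 85.35570788062012}
top [[599.3, 0.0, 303.2], [0.0, 599.3, 237.8], [0.0, 0.0, 1.0]] [[-0.002, -1.0, 0.001, -22.844], [-0.996, 0.002, -0.086, 557.345], [0.086, -0.002, -0.996, 1657.4], [0.0, 0.0, 0.0, 1.0]]
side [[507.5, 0.0, 318.2], [0.0, 507.5, 239.0], [0.0, 0.0, 1.0]] [[0.996, -0.082, 0.018, -545.893], [-0.049, -0.747, -0.663, 57.625], [0.068, 0.66, -0.748, 1256.596], [0.0, 0.0, 0.0, 1.0]]
```

View pics/top0.png

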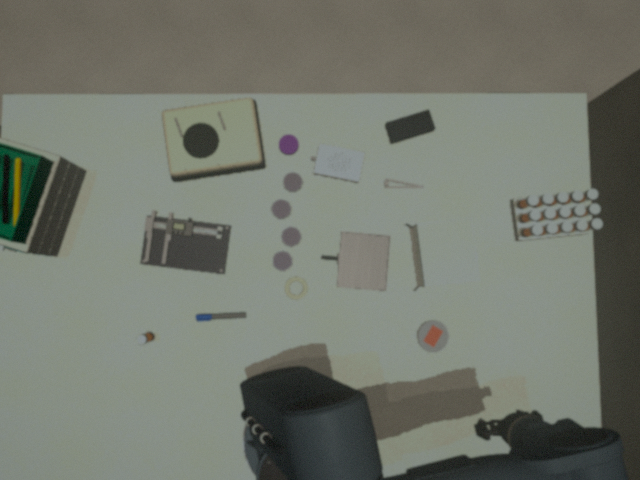

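View pics/side0.png

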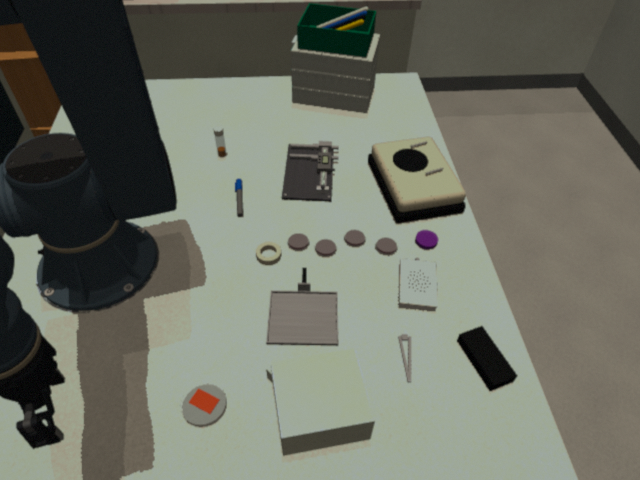

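```bash
python3 - <<'E'
from h import *
for n in('top','side'):
    c=cams.capture(n)
    save(n+'1a',c['img'],(120,80,320,330) if n=='top' else (220,120,480,320),3 if n=='side' else 2.4)
    save(n+'1b',c['img'],(290,120,500,360) if n=='top' else (160,220,460,460),2.4)
    for th in ['caliper','fixed_face','caliper_slide','slide_grip','tray','tray_pull','rack','plate_a','tape_roll','marker','big_dish','vial','forceps','fly_pad']:
        for r in cams.masks_of(n,th)[:6]:
            m=r['pixels'];v,u=np.nonzero(m)
            z={'plate_a':12,'tape_roll':19}.get(th,0)
            if len(u): print(n,th,round(r['confidence'],2),r['extent'],u.mean().round(1),v.mean().round(1),len(u),ray(c,u.mean(),v.mean(),z)[:2].round(0))
E
```

```text
top caliper 0.94 [143.5, 211.7, 230.2, 274.4] 185.2 243.4 4187 [544. 311.]
top fixed_face 0.97 [142.6, 212.4, 230.1, 275.5] 185.2 243.6 4227 [543. 312.]
top fixed_face 0.29 [322.2, 230.1, 389.9, 289.8] 362.7 260.3 2909 [ 495. -193.]
top caliper_slide 0.64 [162.7, 209.0, 191.9, 262.3] 175.9 231.0 600 [580. 339.]
top slide_grip 0.83 [165.2, 211.2, 194.3, 263.5] 175.5 231.3 645 [579. 340.]
top tray 0.69 [325.2, 233.3, 392.3, 290.8] 362.5 260.4 2891 [ 495. -192.]
top tray 0.46 [142.0, 211.3, 231.6, 272.1] 185.3 243.4 4316 [544. 311.]
top tray_pull 0.96 [323.6, 230.7, 392.1, 288.9] 362.6 260.3 2949 [ 495. -192.]
top rack 0.55 [407.1, 217.8, 478.5, 291.4] 446.1 251.6 3820 [ 519. -430.]
top rack 0.22 [284.3, 273.1, 308.8, 300.7] 295.9 287.4 298 [419.  -3.]
top plate_a 0.91 [280.7, 168.3, 303.7, 190.0] 292.3 180.4 372 [723.   7.]
top plate_a 0.75 [276.4, 133.5, 298.9, 152.4] 288.4 144.0 325 [828.  18.]
top plate_a 0.72 [270.4, 251.6, 291.8, 273.5] 282.2 260.3 353 [495.  35.]
top plate_a 0.58 [270.4, 196.6, 292.0, 217.3] 280.9 208.0 298 [643.  39.]
top plate_a 0.53 [279.3, 227.2, 302.0, 247.1
[... 1690 characters left out ...]
236.5 329 [645.  33.]
side plate_a 0.77 [284.7, 227.7, 309.8, 250.4] 298.7 239.8 324 [500.  31.]
side plate_a 0.68 [417.4, 228.7, 436.9, 246.0] 426.8 238.6 323 [830.  13.]
side tape_roll 0.72 [256.4, 240.4, 283.9, 265.5] 268.8 252.7 384 [423. -13.]
side big_dish 0.78 [185.3, 385.5, 224.4, 428.2] 203.4 403.8 1615 [ 284. -386.]
side vial 0.6 [213.9, 128.8, 222.8, 157.8] 219.9 140.5 251 [278. 471.]
side vial 0.4 [279.1, 141.3, 340.8, 195.5] 309.2 171.3 2769 [547. 308.]
side forceps 0.78 [397.9, 337.9, 414.4, 381.0] 406.3 354.7 299 [ 715. -307.]
side forceps 0.52 [237.3, 180.5, 242.9, 218.4] 239.2 196.3 254 [343. 215.]
side fly_pad 0.94 [398.3, 256.7, 435.8, 313.0] 417.9 284.3 1899 [ 780. -121.]
```

View pics/top1a.png

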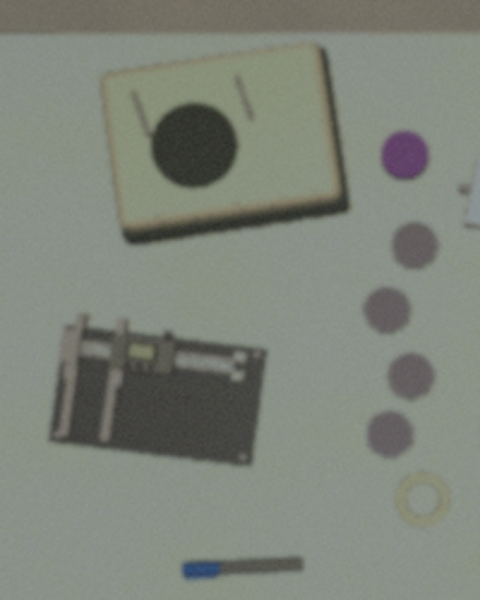

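View pics/top1b.png

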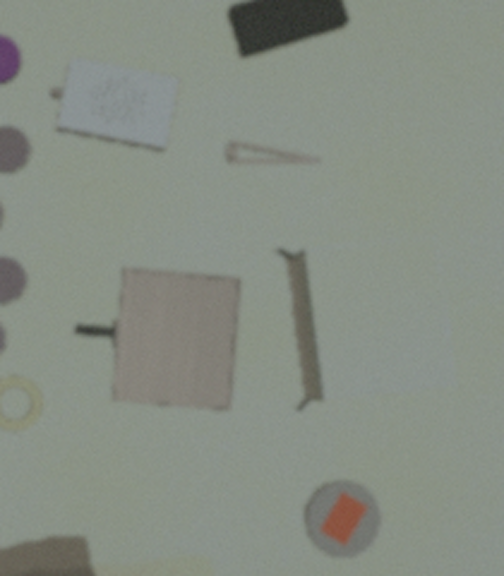

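View pics/side1a.png

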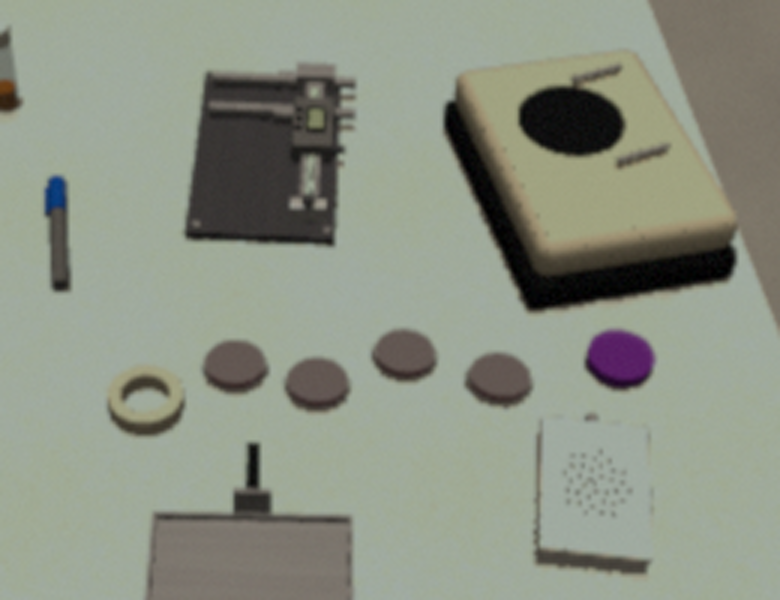

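View pics/side1b.png

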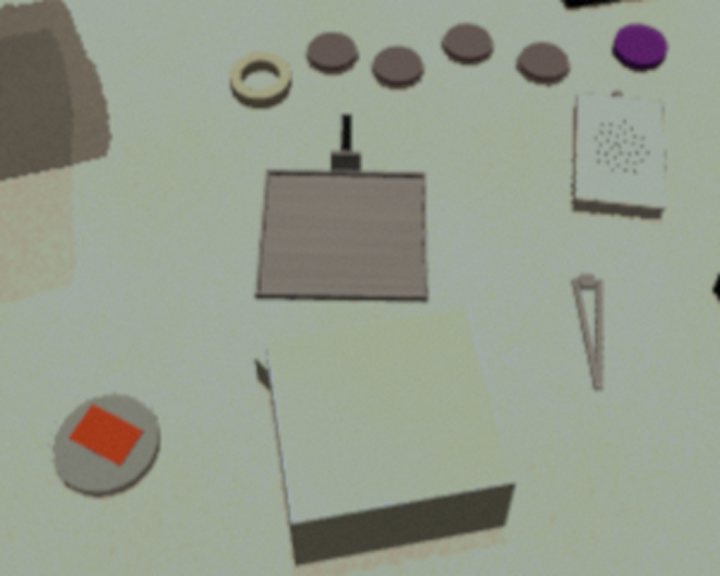

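```bash
cat > fit.py <<'E'
from h import *
from scipy.optimize import minimize
def box(x0,x1,y0,y1,z0,z1): return np.array([[x,y,z] for x in(x0,x1) for y in(y0,y1) for z in(z0,z1)],float)
def model(name,q=40):
    if name=='caliper':
        f=95-q
        return [box(-70,70,-120,120,0,10),box(35,53,-100,117,10,21),box(24,64,95,117,10,28),box(-61,35,95,105,14,22),box(-61,35,f-10,f,14,22),box(24,64,f-77,f-3,14,34)]
    if name=='tray': return [box(-70,70,-79,79,0,9),box(-120,-74,-5,5,0,36)]
    if name=='rack': return [box(-75,75,-85.5,85.5,0,90)]
    if name=='plate': return [np.array([[29*np.cos(a),29*np.sin(a),z] for a in np.linspace(0,6.28,24) for z in (3,15)])]
def place(B,x,y,a):
    c,s=np.cos(a),np.sin(a);R=np.array([[c,-s,0],[s,c,0],[0,0,1]]);return B@R.T+[x,y,0]
def render(cam,boxes,p,S=4):
    img=np.zeros((480*S,640*S),np.uint8)
    for b in boxes:
        P=np.array([proj(cam,v) for v in place(b,*p)]);
        h=cv2.convexHull(((P+0.5)*S).astype(np.float32)).astype(np.int32)
        cv2.fillConvexPoly(img,h,255)
    return cv2.resize(img,(640,480),interpolation=cv2.INTER_AREA)/255.
def fit(views,name,p0,yawfix=False,q=40):
    # views: list of (cam,mask)
    B=model(name,q)
    sc=np.array([5.,5.,.05])
    def f(d):
        p=np.array(p0)+sc*(np.append(d,0) if yawfix else d);e=0
        for c,m in views: r=render(c,B,p);e+=np.abs(r-m).sum()/m.sum()
        return e
    n=2 if yawfix else 3
    best=minimize(f,np.zeros(n),method='Nelder-Mead',options=dict(initial_simplex=np.vstack([np.zeros(n),np.eye(n)*1.5]),xatol=.02,fatol=1e-4,maxiter=120))
    return np.array(p0)+sc*(np.append(best.x,0) if yawfix else best.x),best.fun
def outline(img,cam,name,p,q=40,col=(255,0,0),S=1):
    for b in model(name,q):
        P=np.array([proj(cam,v) for v in place(b,*p)])
        cv2.polylines(img,[cv2.convexHull((((P+.5)*S)).astype(np.float32)).astype(np.int32)],True,col,1)
E
python3 - <<'E'
from fit import *
C={n:cams.capture(n) for n in('top','side')}
def m(n,th,near):
    best=None
    for r in cams.masks_of(n,th):
        v,u=np.nonzero(r['pixels'])
        if len(u) and np.hypot(u.mean()-near[0],v.mean()-near[1])<8: return r['pixels'].astype(float)
res={}
for name,p0,near in [('caliper',(543,310,-.1),{'top':(185,243),'side':(309,171)}),('tray',(495,-192,-1.65),{'top':(362,260),'side':(303,316)}),('rack',(519,-425,-1.45),{'top':(446,252),'side':(321,400)})]:
    for cs in (['top'],['side'],['top','side']):
        V=[(C[n],m(n,name,near[n])) for n in cs]; V=[v for v in V if v[1] is not None]
        if V:
            p,e=fit(V,name,p0);print(name,cs,p.round(3),round(e,3)); res[name]=p
S=2
for n,cr in(('top',(130,190,490,310)),('side',(240,120,400,460))):
    im=cv2.resize(C[n]['img'],None,fx=S,fy=S,interpolation=cv2.INTER_CUBIC)
    for k in res: outline(im,C[n],k,res[k],36,S=S)
    save(n+'_fit',im,tuple(S*k for k in cr))
E
```

```text
caliper ['side'] [ 5.46016e+02  3.07974e+02 -1.36000e-01] 0.045
caliper ['top', 'side'] [ 5.46016e+02  3.07974e+02 -1.36000e-01] 0.045
tray ['top'] [ 493.853 -194.949   -1.671] 0.042
tray ['side'] [ 497.404 -195.325   -1.661] 0.042
tray ['top', 'side'] [ 496.111 -195.156   -1.664] 0.105
rack ['top'] [ 514.392 -416.742   -1.465] 0.061
rack ['side'] [ 516.459 -414.365   -1.464] 0.023
rack ['top', 'side'] [ 515.163 -414.822   -1.466] 0.096
```

View pics/top_fit.png

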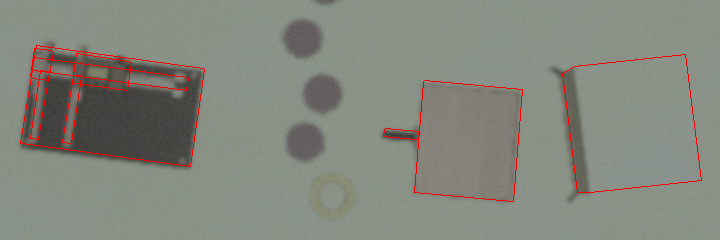

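View pics/side_fit.png

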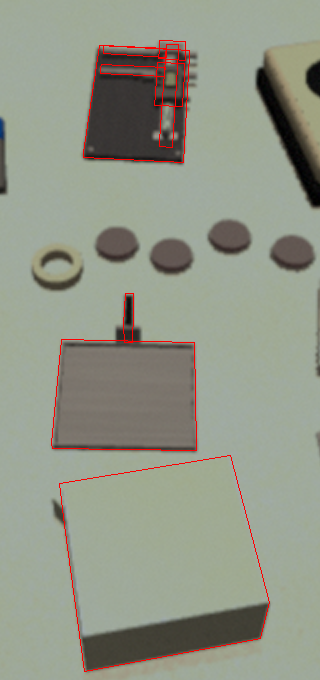

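```bash
cat > go.py <<'E'
import sys
from h import *
from scipy.spatial.transform import Rotation as R
CAL=(546,308,-.136)
def loc(p,x,y): c,s=np.cos(p[2]),np.sin(p[2]); return np.array([p[0]+c*x-s*y,p[1]+s*x+c*y])
def to(x,y,z,yaw):
    o=status.get_obs();w,a,b,c=o['ee_rot'];r0=R.from_quat([a,b,c,w])
    cy,sy=np.cos(yaw),np.sin(yaw);M=np.array([[cy,sy,0],[sy,-cy,0],[0,0,-1]])
    tr=r0.inv().apply(np.array([x,y,z])-o['ee_pos'])/1000
    rv=(r0.inv()*R.from_matrix(M)).as_rotvec()
    print('now',o['ee_pos'].round(1),'yaw',round(float(np.arctan2(*r0.as_matrix()[[1,0],0])),3),'t',round(o['t'],2),'F',o['contact_force'].round(1),'w',round(o['gripper_width'],1),'j',o['joint_positions'].round(2))
    print('travel',tr.round(4).tolist(),'rot',rv.round(4).tolist())
if __name__=='__main__': to(*map(float,sys.argv[1:5]))
E
python3 - <<'E'
from go import *
from fit import *
C={n:cams.capture(n) for n in('top','side')}
V=[]
for n in C:
    r=[q for q in cams.masks_of(n,'caliper') if q['extent'][0]<300]
    if r: V.append((C[n],r[0]['pixels'].astype(float))); print(n,fit(V[-1:],'caliper',CAL))
M=[]
for n in C:
    for th in('plate_a','plate_b'):
        for r in cams.masks_of(n,th):
            v,u=np.nonzero(r['pixels'])
            if 200<len(u)<500: 
                x,y,_=ray(C[n],u.mean(),v.mean(),9)
                p,e=fit([(C[n],r['pixels'].astype(float))],'plate',(x,y,0),True);print(n,th,p[:2].round(1),round(e,2),round(r['confidence'],2))
s=loc(CAL,44,95-36-40);print(s)
to(s[0],s[1],150,CAL[2]+np.pi/2)
E
```

```text
top (array([ 5.42380261e+02,  3.09467198e+02, -1.26488981e-01]), np.float64(0.03828417272949448))
side (array([ 5.46e+02,  3.08e+02, -1.36e-01]), np.float64(0.05074053202710708))
top plate_a [721.6   6.4] 0.05 0.73
top plate_a [496.1  35.9] 0.04 0.67
top plate_a [564.8  10. ] 0.05 0.64
top plate_a [644.   37.5] 0.09 0.62
top plate_a [827.   17.5] 0.07 0.6
top plate_b [721.6   6.4] 0.05 0.73
top plate_b [496.1  35.9] 0.04 0.67
top plate_b [564.8  10. ] 0.05 0.64
top plate_b [644.   37.5] 0.09 0.62
top plate_b [827.   17.5] 0.07 0.6
side plate_a [568.4  10.2] 0.09 0.8
side plate_a [831.8  14.6] 0.06 0.78
side plate_a [724.6   3.6] 0.05 0.72
side plate_a [646.5  35.8] 0.04 0.61
side plate_a [498.   33.8] 0.05 0.59
side plate_b [568.4  10.2] 0.09 0.8
side plate_b [831.8  14.6] 0.06 0.78
side plate_b [724.6   3.6] 0.05 0.72
side plate_b [646.5  35.8] 0.04 0.61
side plate_b [498.   33.8] 0.05 0.59
[592.16975655 320.85898829]
now [ 110.  -487.7  231.3] yaw 0.222 t 2.7 F [-0.  -0.1  0.3] w 85.4 j [-1.35  0.21 -0.03  1.32 -0.    1.57]
travel [0.6483, -0.6827, 0.0813] rot [-0.0, 0.0, -1.213]
```

Call:
{"fn": "carry_out", "kwargs": {"travel": [[0.646,-0.683,0.03],[0.646,-0.683,0.03],[0.646,-0.683,0.03],[0.646,-0.683,0.03],[0.646,-0.683,0.03],[0.646,-0.683,0.03],[0.646,-0.683,0.03],[0.646,-0.683,0.03],[0.646,-0.683,0.03],[0.646,-0.683,0.03]], "rotation": [[0,0,-1.218],[0,0,-1.218],[0,0,-1.218],[0,0,-1.218],[0,0,-1.218],[0,0,-1.218],[0,0,-1.218],[0,0,-1.218],[0,0,-1.218],[0,0,-1.218]], "jaw": 0, "force": 40}}

```text
t: 3.7
ee_pos: [359.4, -68.3, 216.1]
ee_rot: [0.0, 0.751, 0.66, 0.0]
contact_force: [0.9, -1.4, -0.4]
gripper_width: 85.2
```

```bash
sed -i 's/^CAL=.*/CAL=(544.3,308.8,-.132)/' go.py; python3 go.py 590 322 150 1.44
```

```text
now [359.4 -68.3 216.1] yaw 1.441 t 3.7 F [ 0.9 -1.4 -0.4] w 85.2 j [-0.19 -0.06 -0.37  1.26 -0.    1.51]
travel [0.4168, 0.1782, 0.0662] rot [0.0011, 0.0002, 0.0014]
```

Call:
{"fn": "carry_out", "kwargs": {"travel": [[0.417,0.178,0.066],[0.417,0.178,0.066],[0.417,0.178,0.066],[0.417,0.178,0.066],[0.417,0.178,0.066],[0.417,0.178,0.066],[0.417,0.178,0.066],[0.417,0.178,0.066],[0.417,0.178,0.066],[0.417,0.178,0.066]], "rotation": [[0,0,0],[0,0,0],[0,0,0],[0,0,0],[0,0,0],[0,0,0],[0,0,0],[0,0,0],[0,0,0],[0,0,0]]}}

```text
t: 4.7
ee_pos: [590.4, 323.9, 146.8]
ee_rot: [-0.001, 0.751, 0.66, -0.001]
contact_force: [-0.3, 0.0, -0.3]
gripper_width: 85.7
```

```bash
python3 - <<'E'
from go import *
to(590,322,80,1.44)
for n in('top','side'):
    c=cams.capture(n); o=status.get_obs()
    u,v=proj(c,o['ee_pos']); print(n,u,v)
    u,v=int(u),int(v); im=c['img'].copy(); im[v,u]=(255,0,0)
    save(n+'2',im,(u-60,v-50,u+60,v+60),5)
E
```

```text
now [590.4 323.9 146.8] yaw 1.442 t 4.7 F [-0.3  0.  -0.3] w 85.7 j [0.5  0.61 0.34 1.3  0.   2.2 ]
travel [-0.0019, -0.0, 0.0668] rot [-0.0021, 0.0008, 0.0025]
top 170.13655056521043 221.4410498489684
side 324.79855223004165 126.5832481600647
```

View pics/top2.png

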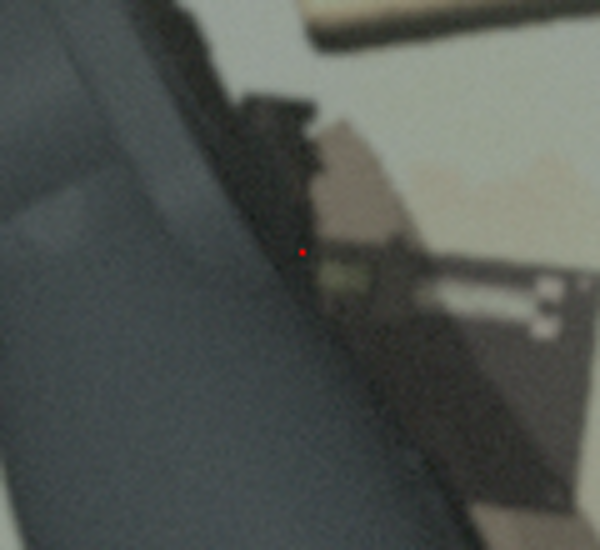

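View pics/side2.png

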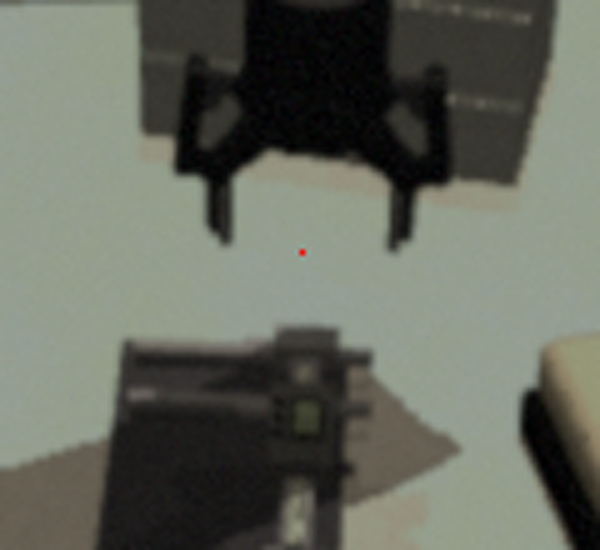

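Call:
{"fn": "carry_out", "kwargs": {"travel": [[-0.002,-0.001,0.04],[-0.002,-0.001,0.08],[-0.002,-0.001,0.11],[-0.002,-0.001,0.12],[-0.002,-0.001,0.125],[-0.002,-0.001,0.13],[-0.002,-0.001,0.13],[-0.002,-0.001,0.13]], "rotation": [[0,0,0.001],[0,0,0.001],[0,0,0.001],[0,0,0.001],[0,0,0.001],[0,0,0.001],[0,0,0.001],[0,0,0.001]], "force": 20}}

```text
t: 5.6
ee_pos: [589.2, 318.5, 21.1]
ee_rot: [0.0, 0.752, 0.659, 0.001]
contact_force: [0.5, 0.1, -0.6]
gripper_width: 85.4
```

```bash
python3 - <<'E'
from go import *
to(588.8,322,17,1.441)
c=cams.capture('side');save('side3',c['img'],(260,90,380,210),5)
E
```

```text
now [589.2 318.5  21.1] yaw 1.439 t 5.6 F [ 0.5  0.1 -0.6] w 85.4 j [ 0.5   0.66  0.11  1.02 -0.    2.2 ]
travel [0.0035, -0.0008, 0.0041] rot [0.0014, -0.001, -0.0023]
```

View pics/side3.png

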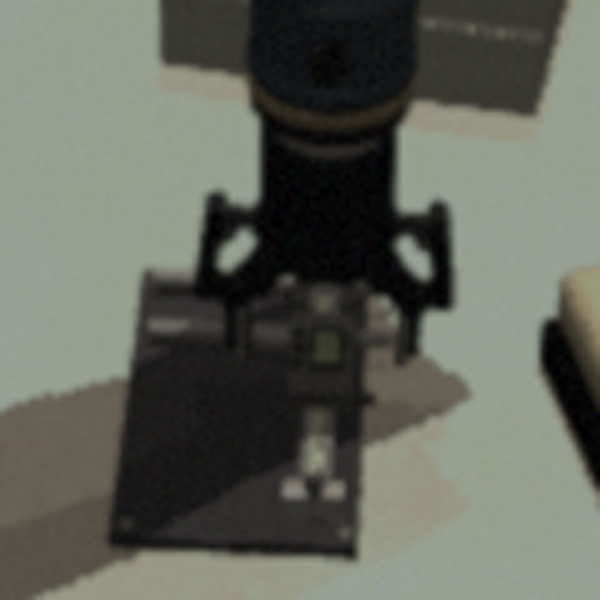

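Call:
{"fn": "carry_out", "kwargs": {"travel": [[0.001,0,0.002],[0.001,0,0.004],[0.001,0,0.004],[0.001,0,0.004],[0.001,0,0.004],[0.001,0,0.004],[0.001,0,0.004],[0.001,0,0.004],[0.001,0,0.004],[0.001,0,0.004]], "rotation": [[0,0,0],[0,0,0],[0,0,0],[0,0,0],[0,0,0],[0,0,0],[0,0,0],[0,0,0],[0,0,0],[0,0,0]], "jaw": 1, "force": 20}}

```text
t: 6.65
ee_pos: [588.8, 319.2, 15.8]
ee_rot: [0.0, 0.752, 0.659, 0.0]
contact_force: [5.9, 0.3, -3.4]
gripper_width: 39.2
```

Call:
{"fn": "carry_out", "kwargs": {"travel": [[0.004,0,0],[0.01,0,0],[0.016,0,0],[0.022,0,0],[0.026,0,0],[0.028,0,0],[0.028,0,0]], "rotation": [[0,0,0],[0,0,0],[0,0,0],[0,0,0],[0,0,0],[0,0,0],[0,0,0]]}}

```text
t: 7.35
ee_pos: [592.4, 347.5, 15.8]
ee_rot: [-0.0, 0.752, 0.659, 0.0]
contact_force: [5.1, 0.1, -3.4]
gripper_width: 38.9
```

Call:
{"fn": "carry_out", "kwargs": {"travel": [[0.001,0,0],[0.002,0,0],[0.003,0,0],[0.004,0,0],[0.005,0,0]], "rotation": [[0,0,0],[0,0,0],[0,0,0],[0,0,0],[0,0,0]]}}

```text
t: 7.85
ee_pos: [592.9, 351.9, 15.8]
ee_rot: [-0.0, 0.752, 0.659, -0.0]
contact_force: [2.9, -2.3, -1.5]
gripper_width: 39.6
```

Call:
{"fn": "carry_out", "kwargs": {"travel": [[0.001,0,0],[0.002,0,0],[0.002,0,0]], "rotation": [[0,0,0],[0,0,0],[0,0,0]]}}

```text
t: 8.15
ee_pos: [593.2, 354.1, 15.8]
ee_rot: [-0.0, 0.752, 0.659, 0.0]
contact_force: [4.1, -0.5, -1.9]
gripper_width: 39.5
```

Call:
{"fn": "carry_out", "kwargs": {"travel": [[0.001,0,0],[0.002,0,0],[0.002,0,0]], "rotation": [[0,0,0],[0,0,0],[0,0,0]]}}

```text
t: 8.45
ee_pos: [593.5, 356.0, 15.8]
ee_rot: [-0.0, 0.752, 0.659, 0.0]
contact_force: [2.5, -0.2, -2.5]
gripper_width: 39.1
```

Call:
{"fn": "carry_out", "kwargs": {"travel": [[0.001,0,0],[0.002,0,0],[0.002,0,0]], "rotation": [[0,0,0],[0,0,0],[0,0,0]]}}

```text
t: 8.75
ee_pos: [593.7, 357.5, 15.8]
ee_rot: [0.0, 0.752, 0.659, -0.0]
contact_force: [2.7, -5.5, 0.1]
gripper_width: 39.8
```

Call:
{"fn": "carry_out", "kwargs": {"travel": [[0.001,0,0],[0.001,0,0],[0.001,0,0]], "rotation": [[0,0,0],[0,0,0],[0,0,0]]}}

```text
t: 9.05
ee_pos: [593.7, 357.5, 15.8]
ee_rot: [0.001, 0.752, 0.659, -0.001]
contact_force: [0.5, -12.0, 3.7]
gripper_width: 39.6
```

Call:
{"fn": "carry_out", "kwargs": {"travel": [[0.001,0,0],[0.001,0,0],[0.001,0,0]], "rotation": [[0,0,0],[0,0,0],[0,0,0]]}}

```text
t: 9.35
ee_pos: [593.7, 357.5, 15.7]
ee_rot: [0.001, 0.753, 0.659, -0.002]
contact_force: [-0.4, -17.6, 6.0]
gripper_width: 39.6
```

Call:
{"fn": "carry_out", "kwargs": {"travel": [[-0.006,0,0],[-0.018,0,0],[-0.03,0,0],[-0.042,0,0],[-0.054,0,0],[-0.066,0,0],[-0.078,0,0],[-0.09,0,0],[-0.097,0,0],[-0.099,0,0]], "rotation": [[0,0,0],[0,0,0],[0,0,0],[0,0,0],[0,0,0],[0,0,0],[0,0,0],[0,0,0],[0,0,0],[0,0,0]]}}

```text
t: 10.35
ee_pos: [581.4, 260.3, 15.8]
ee_rot: [0.0, 0.753, 0.659, 0.0]
contact_force: [10.2, 0.3, -9.2]
gripper_width: 39.4
```

Call:
{"fn": "carry_out", "kwargs": {"travel": [[-0.001,0,0],[-0.002,0,0],[-0.002,0,0]], "rotation": [[0,0,0],[0,0,0],[0,0,0]]}}

```text
t: 10.65
ee_pos: [581.3, 259.0, 15.8]
ee_rot: [0.0, 0.752, 0.659, 0.0]
contact_force: [8.1, -1.5, -7.0]
gripper_width: 39.5
```

Call:
{"fn": "carry_out", "kwargs": {"travel": [[0,0,0],[0,0,0],[0,0,0],[0,0,0],[0,0,-0.01],[0,0,-0.03],[0,0,-0.07],[0,0,-0.11],[0,0,-0.13],[0,0,-0.13]], "rotation": [[0,0,0],[0,0,0],[0,0,0],[0,0,0],[0,0,0],[0,0,0],[0,0,0],[0,0,0],[0,0,0],[0,0,0]], "jaw": 0}}

```text
t: 11.65
ee_pos: [582.3, 260.5, 150.1]
ee_rot: [0.001, 0.752, 0.659, 0.003]
contact_force: [0.4, -0.3, 0.1]
gripper_width: 85.6
```

```bash
sed -i 's/^CAL=.*/CAL=(543.1,308.9,-.1252)/' go.py; python3 - <<'E'
from go import *
to(495.8,35.2,130,2.94)
E
```

```text
now [582.3 260.5 150.1] yaw 1.439 t 11.65 F [ 0.4 -0.3  0.1] w 85.6 j [0.42 0.52 0.2  1.25 0.   2.12]
travel [-0.2347, -0.0562, 0.0191] rot [0.0063, 0.0012, -1.5012]
```

Call:
{"fn": "carry_out", "kwargs": {"travel": [[-0.235,-0.056,0.02],[-0.235,-0.056,0.02],[-0.235,-0.056,0.02],[-0.235,-0.056,0.02],[-0.235,-0.056,0.02],[-0.235,-0.056,0.02],[-0.235,-0.056,0.02],[-0.235,-0.056,0.02],[-0.235,-0.056,0.02],[-0.235,-0.056,0.02]], "rotation": [[0.006,0.001,-1.5],[0.006,0.001,-1.5],[0.006,0.001,-1.5],[0.006,0.001,-1.5],[0.006,0.001,-1.5],[0.006,0.001,-1.5],[0.006,0.001,-1.5],[0.006,0.001,-1.5],[0.006,0.001,-1.5],[0.006,0.001,-1.5]]}}

```text
t: 12.65
ee_pos: [493.9, 34.1, 125.5]
ee_rot: [-0.003, 0.105, 0.994, -0.001]
contact_force: [-0.3, -0.5, 0.4]
gripper_width: 85.4
```

```bash
cat > look.py <<'E'
from fit import *
from go import *
def plates(tag,show=True,ns=('top','side')):
    C={n:cams.capture(n) for n in ns}
    for n in C:
        for r in cams.masks_of(n,'plate_a'):
            v,u=np.nonzero(r['pixels'])
            if 60<len(u)<600:
                x,y,_=ray(C[n],u.mean(),v.mean(),9)
                p,e=fit([(C[n],r['pixels'].astype(float))],'plate',(x,y,0),True);
                if n=='side': p=p+[-3,1.5,0]
                print(n,p[:2].round(1),'e',round(e,2),'c',round(r['confidence'],2),len(u))
        if show: save(n+tag,C[n]['img'],(120,120,400,330) if n=='top' else (220,120,440,360),2.5)
    return C
E
python3 - <<'E'
from look import *
plates('4'); to(495.8,35.2,4,2.94)
E
```

```text
top [721.6   6.1] e 0.06 c 0.77 345
top [646.3  39.3] e 0.26 c 0.66 273
top [827.9  17.5] e 0.06 c 0.64 326
side [563.8  11.9] e 0.08 c 0.84 356
side [721.2   5.8] e 0.05 c 0.67 374
side [644.2  39. ] e 0.05 c 0.6 370
side [827.9  16. ] e 0.06 c 0.6 390
side [495.6  34.8] e 0.14 c 0.53 326
now [494.1  34.1 125.6] yaw 2.919 t 12.85 F [ 0.7 -0.3 -0.3] w 85.5 j [ 0.07  0.25 -0.25  1.07 -0.    0.29]
travel [-0.002, 0.0018, 0.1216] rot [-0.0034, -0.0047, -0.0206]
```

View pics/side4.png

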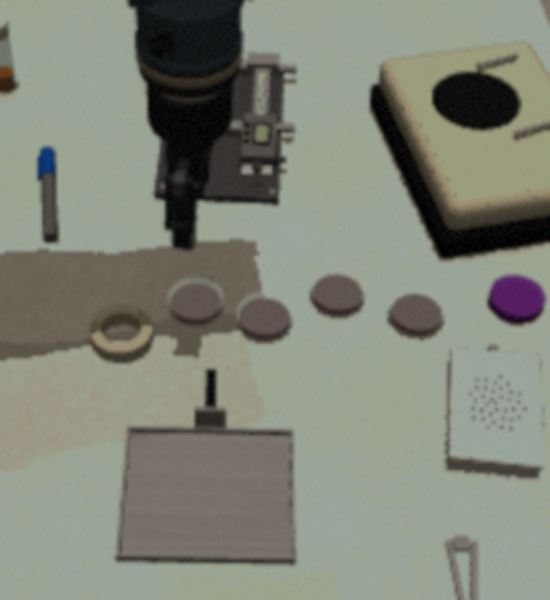

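View pics/top4.png

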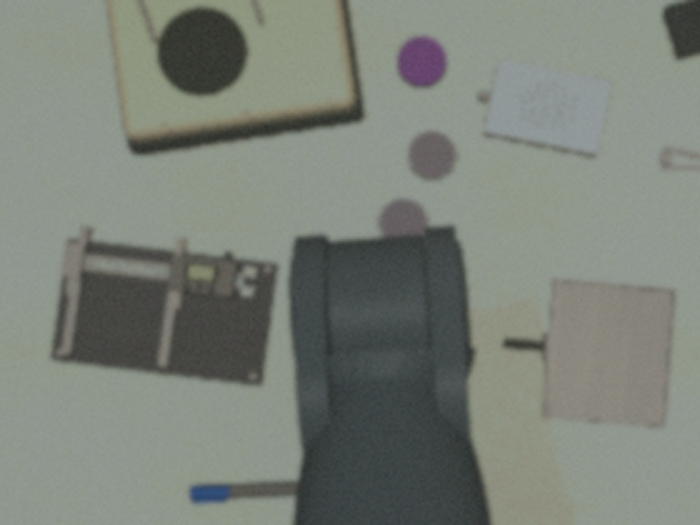

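Call:
{"fn": "carry_out", "kwargs": {"travel": [[-0.002,0.002,0.04],[-0.002,0.002,0.08],[-0.002,0.002,0.105],[-0.002,0.002,0.115],[-0.002,0.002,0.12],[-0.002,0.002,0.122],[-0.002,0.002,0.122]], "rotation": [[-0.003,-0.005,-0.02],[-0.003,-0.005,-0.02],[-0.003,-0.005,-0.02],[-0.003,-0.005,-0.02],[-0.003,-0.005,-0.02],[-0.003,-0.005,-0.02],[-0.003,-0.005,-0.02]]}}

```text
t: 13.55
ee_pos: [496.8, 35.4, 4.7]
ee_rot: [0.001, 0.099, 0.995, -0.0]
contact_force: [-0.9, 0.2, 0.6]
gripper_width: 85.1
```

Call:
{"fn": "carry_out", "kwargs": {"travel": [[0,0,0],[0,0,0],[0,0,0],[0,0,0],[0,0,0],[0,0,0]], "rotation": [[0,0,0],[0,0,0],[0,0,0],[0,0,0],[0,0,0],[0,0,0]], "jaw": 1, "force": 20}}

```text
t: 14.15
ee_pos: [496.6, 35.4, 4.6]
ee_rot: [0.001, 0.099, 0.995, -0.0]
contact_force: [-1.3, -0.6, 7.6]
gripper_width: 56.7
```

Call:
{"fn": "carry_out", "kwargs": {"travel": [[0,0,-0.01],[0,0,-0.025],[0,0,-0.04],[0,0,-0.055],[0,0,-0.065],[0,0,-0.065]], "rotation": [[0,0,0],[0,0,0],[0,0,0],[0,0,0],[0,0,0],[0,0,0]]}}

```text
t: 14.75
ee_pos: [497.0, 35.5, 70.4]
ee_rot: [0.002, 0.099, 0.995, 0.0]
contact_force: [-0.1, 0.4, -0.8]
gripper_width: 56.4
```

```bash
python3 - <<'E'
from look import *
g=loc(CAL,-30,45);print(g)
to(g[0],g[1],70,CAL[2]+np.pi/2)
c=cams.capture('side');save('side5',c['img'],(250,160,370,260),5)
E
```

```text
[518.9541113  357.29396717]
now [497.   35.5  70.4] yaw 2.944 t 14.75 F [-0.1  0.4 -0.8] w 56.4 j [ 0.07  0.3  -0.35  0.93 -0.    0.27]
travel [0.0417, 0.3199, 0.0004] rot [0.0026, 0.0022, 1.4985]
```

View pics/side5.png

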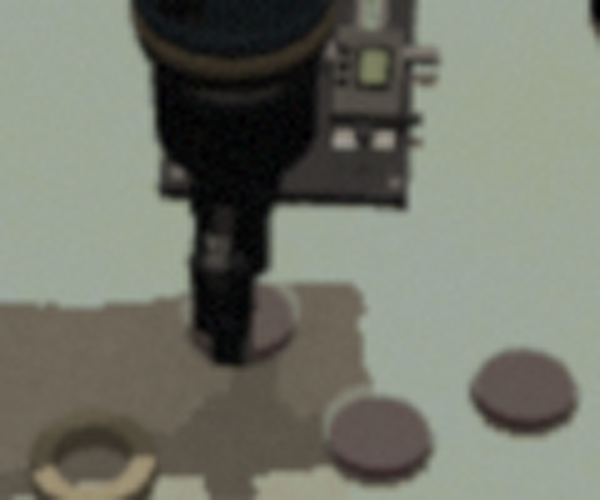

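Call:
{"fn": "carry_out", "kwargs": {"travel": [[0.042,0.32,0],[0.042,0.32,0],[0.042,0.32,0],[0.042,0.32,0],[0.042,0.32,0],[0.042,0.32,0],[0.042,0.32,0],[0.042,0.32,0],[0.042,0.32,0],[0.042,0.32,0]], "rotation": [[0.002,0.002,1.4985],[0.002,0.002,1.4985],[0.002,0.002,1.4985],[0.002,0.002,1.4985],[0.002,0.002,1.4985],[0.002,0.002,1.4985],[0.002,0.002,1.4985],[0.002,0.002,1.4985],[0.002,0.002,1.4985],[0.002,0.002,1.4985]]}}

```text
t: 15.8
ee_pos: [517.0, 357.6, 67.4]
ee_rot: [-0.001, 0.733, 0.68, -0.002]
contact_force: [-0.4, -0.4, 0.1]
gripper_width: 56.7
```

Call:
{"fn": "carry_out", "kwargs": {"travel": [[0,0,0],[0,0,0]], "rotation": [[0,0,0],[0,0,0]]}}

```text
t: 16.0
ee_pos: [517.4, 357.2, 68.0]
ee_rot: [-0.001, 0.729, 0.684, -0.001]
contact_force: [0.3, 0.0, 0.3]
gripper_width: 56.8
```

```bash
python3 - <<'E'
from look import *
to(519,357.3,15,CAL[2]+np.pi/2)
c=cams.capture('side');save('side6',c['img'],(260,90,380,210),5)
E
```

```text
now [517.4 357.2  68. ] yaw 1.507 t 16.0 F [0.3 0.  0.3] w 56.8 j [0.6  0.55 0.04 1.06 0.   2.24]
travel [0.0002, 0.0018, 0.053] rot [-0.0026, 0.0009, 0.0614]
```

View pics/side6.png

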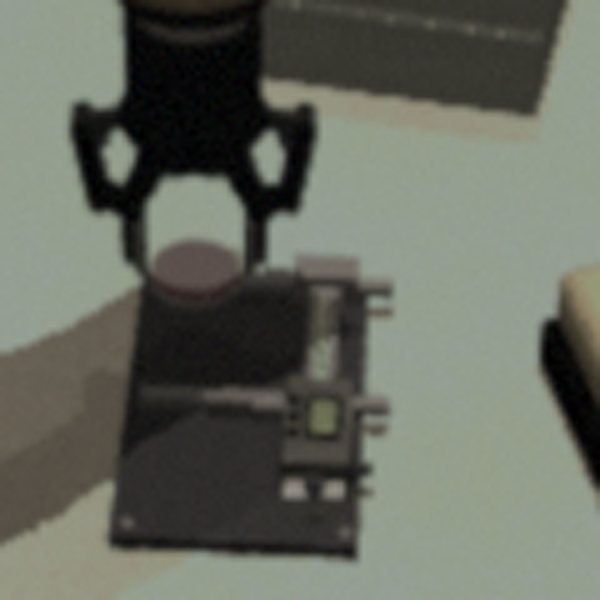

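Call:
{"fn": "carry_out", "kwargs": {"travel": [[0,0.002,0.015],[0,0.002,0.03],[0,0.002,0.042],[0,0.002,0.048],[0,0.002,0.051],[0,0.002,0.053],[0,0.002,0.053]], "rotation": [[-0.002,0,0.061],[-0.002,0,0.061],[-0.002,0,0.061],[-0.002,0,0.061],[-0.002,0,0.061],[-0.002,0,0.061],[-0.002,0,0.061]]}}

```text
t: 16.75
ee_pos: [519.7, 357.4, 15.9]
ee_rot: [0.0, 0.751, 0.66, 0.0]
contact_force: [0.3, 0.1, -0.5]
gripper_width: 56.6
```

Call:
{"fn": "carry_out", "kwargs": {"travel": [[0,0,0.001],[0,0,0.0015],[0,0,0.0015]], "rotation": [[0,0,0],[0,0,0],[0,0,0]]}}

```text
t: 17.05
ee_pos: [519.8, 357.5, 14.7]
ee_rot: [0.0, 0.751, 0.66, 0.0]
contact_force: [0.6, -0.2, 3.9]
gripper_width: 56.9
```

```bash
python3 - <<'E'
from look import *
to(519,357.3,15,CAL[2]+np.pi/2)
c=cams.capture('side');save('side7',c['img'],(260,90,380,210),5)
E
```

```text
now [519.8 357.5  14.7] yaw 1.441 t 17.05 F [ 0.6 -0.2  3.9] w 56.9 j [ 0.6   0.6  -0.03  0.95 -0.    2.3 ]
travel [-0.0003, -0.0008, -0.0003] rot [0.0007, -0.0003, -0.0042]
```

View pics/side7.png

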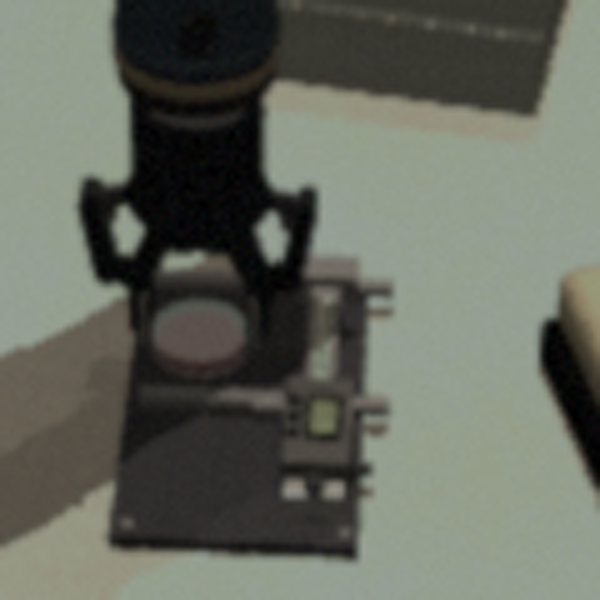

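Call:
{"fn": "carry_out", "kwargs": {"travel": [[0,0,0],[0,0,0],[0,0,0],[0,0,0],[0,0,-0.01],[0,0,-0.03],[0,0,-0.06],[0,0,-0.1],[0,0,-0.1],[0,0,-0.1]], "rotation": [[0,0,0],[0,0,0],[0,0,0],[0,0,0],[0,0,0],[0,0,0],[0,0,0],[0,0,0],[0,0,0],[0,0,0]], "jaw": 0.12}}

```text
t: 18.1
ee_pos: [520.1, 357.7, 115.7]
ee_rot: [0.0, 0.751, 0.66, 0.001]
contact_force: [0.2, -0.5, -0.7]
gripper_width: 75.0
```

```bash
python3 - <<'E'
from look import *
plates('8')
to(581.3,260,110,CAL[2]+np.pi/2)
E
```

```text
top [519.1 358.6] e 0.18 c 0.85 304
top [828.5  15.4] e 0.1 c 0.83 311
top [520.9  23.6] e 0.07 c 0.81 317
top [722.6   6.1] e 0.05 c 0.6 326
top [644.7  39.4] e 0.06 c 0.55 326
side [828.3  16.2] e 0.06 c 0.91 374
side [643.6  38.5] e 0.06 c 0.85 352
side [719.5   4.2] e 0.13 c 0.81 334
side [519.6 366.8] e 0.07 c 0.74 240
side [520.9  24.1] e 0.04 c 0.6 374
now [519.  356.9 113.2] yaw 1.441 t 18.3 F [ 0.7 -0.4 -0.5] w 75.1 j [ 0.6   0.53  0.12  1.16 -0.    2.3 ]
travel [-0.0881, 0.0743, 0.0032] rot [-0.0011, 0.0015, -0.0043]
```

View pics/side8.png

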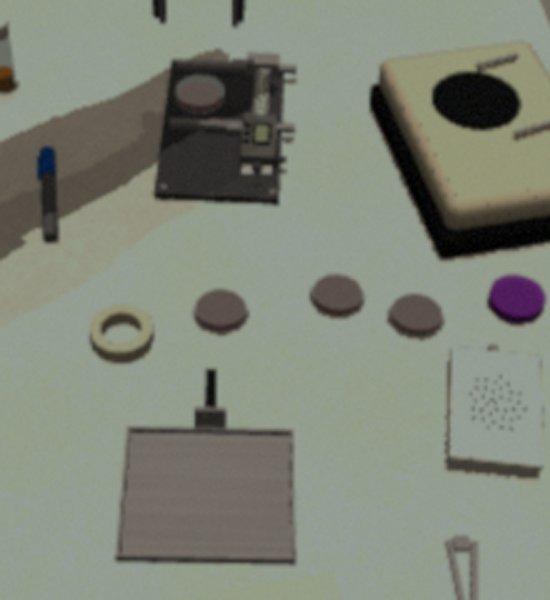

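Call:
{"fn": "carry_out", "kwargs": {"travel": [[-0.044,0.037,0],[-0.088,0.074,0.003],[-0.088,0.074,0.003],[-0.088,0.074,0.003],[-0.088,0.074,0.04],[-0.088,0.074,0.07],[-0.088,0.074,0.088],[-0.088,0.074,0.094],[-0.088,0.074,0.096],[-0.088,0.074,0.096]], "rotation": [[-0.001,0.001,0],[-0.001,0.001,-0.004],[-0.001,0.001,-0.004],[-0.001,0.001,-0.004],[-0.001,0.001,-0.004],[-0.001,0.001,-0.004],[-0.001,0.001,-0.004],[-0.001,0.001,-0.004],[-0.001,0.001,-0.004],[-0.001,0.001,-0.004]], "jaw": 0}}

```text
t: 19.3
ee_pos: [581.7, 261.1, 18.9]
ee_rot: [0.0, 0.75, 0.662, 0.001]
contact_force: [-0.2, -0.5, 0.2]
gripper_width: 85.6
```

```bash
python3 - <<'E'
from look import *
to(581.3,259,16,CAL[2]+np.pi/2)
E
```

```text
now [581.7 261.1  18.9] yaw 1.446 t 19.3 F [-0.2 -0.5  0.2] w 85.6 j [ 0.42  0.6  -0.    0.96  0.    2.12]
travel [-0.0022, -0.0001, 0.0029] rot [0.0017, -0.0012, 0.0003]
```

Call:
{"fn": "carry_out", "kwargs": {"travel": [[-0.002,0,0.003],[-0.002,0,0.003],[-0.002,0,0.003],[-0.002,0,0.003],[-0.002,0,0.003],[-0.002,0,0.003],[-0.002,0,0.003],[-0.002,0,0.003],[-0.002,0,0.003],[-0.002,0,0.003]], "rotation": [[0,0,0],[0,0,0],[0,0,0],[0,0,0],[0,0,0],[0,0,0],[0,0,0],[0,0,0],[0,0,0],[0,0,0]], "jaw": 1, "force": 20}}

```text
t: 20.3
ee_pos: [581.3, 258.5, 15.7]
ee_rot: [0.0, 0.75, 0.661, 0.001]
contact_force: [-2.8, 0.0, 6.9]
gripper_width: 39.2
```

Call:
{"fn": "carry_out", "kwargs": {"travel": [[0.003,0,0],[0.007,0,0],[0.011,0,0],[0.015,0,0],[0.017,0,0],[0.019,0,0],[0.021,0,0],[0.023,0,0],[0.025,0,0],[0.027,0,0]], "rotation": [[0,0,0],[0,0,0],[0,0,0],[0,0,0],[0,0,0],[0,0,0],[0,0,0],[0,0,0],[0,0,0],[0,0,0]]}}

```text
t: 21.3
ee_pos: [584.7, 285.3, 15.8]
ee_rot: [0.0, 0.75, 0.661, 0.001]
contact_force: [-2.0, -2.2, 6.4]
gripper_width: 39.5
```

Call:
{"fn": "carry_out", "kwargs": {"travel": [[0.002,0,0],[0.004,0,0],[0.006,0,0],[0.008,0,0],[0.01,0,0],[0.011,0,0],[0.012,0,0],[0.012,0,0]], "rotation": [[0,0,0],[0,0,0],[0,0,0],[0,0,0],[0,0,0],[0,0,0],[0,0,0],[0,0,0]]}}

```text
t: 22.1
ee_pos: [586.2, 297.4, 15.7]
ee_rot: [0.0, 0.75, 0.661, 0.001]
contact_force: [-2.7, -0.6, 6.1]
gripper_width: 39.5
```

```bash
python3 - <<'E'
from look import *
o=status.get_obs()['ee_pos'];print(100-0, 'reading est', np.hypot(*(o[:2]-[593.7,357.0])))
c=cams.capture('side');save('side9',c['img'],(260,90,380,210),5)
E
```

```text
100 reading est 60.087162993530676
```

View pics/side9.png

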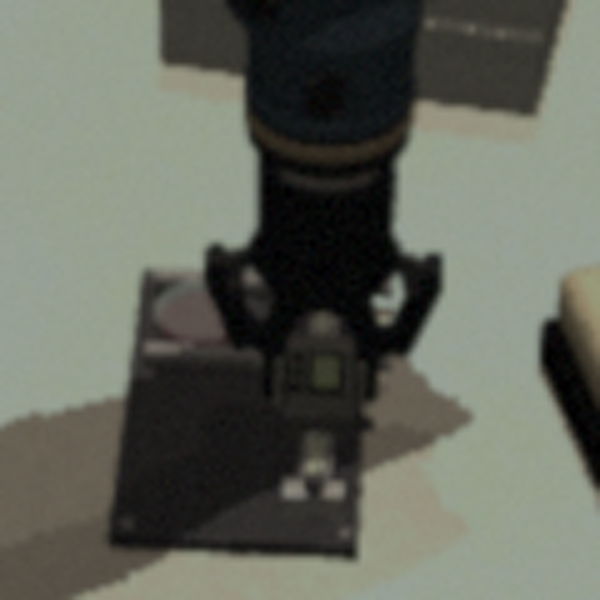

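Moving jaw is up against the plate and the plate is near the fixed jaw. Now small steps until force builds.

Call:
{"fn": "carry_out", "kwargs": {"travel": [[0.0005,0,0],[0.001,0,0],[0.0015,0,0],[0.0015,0,0]], "rotation": [[0,0,0],[0,0,0],[0,0,0],[0,0,0]]}}

```text
t: 22.55
ee_pos: [586.4, 298.7, 15.7]
ee_rot: [0.0, 0.75, 0.661, 0.001]
contact_force: [-2.8, 0.5, 5.6]
gripper_width: 39.3
```

Call:
{"fn": "carry_out", "kwargs": {"travel": [[0.0005,0,0],[0.001,0,0],[0.001,0,0]], "rotation": [[0,0,0],[0,0,0],[0,0,0]]}}

```text
t: 22.85
ee_pos: [586.5, 299.6, 15.8]
ee_rot: [0.0, 0.75, 0.661, 0.001]
contact_force: [-3.5, -0.9, 6.9]
gripper_width: 39.8
```

Call:
{"fn": "carry_out", "kwargs": {"travel": [[0.0005,0,0],[0.001,0,0],[0.001,0,0]], "rotation": [[0,0,0],[0,0,0],[0,0,0]]}}

```text
t: 23.15
ee_pos: [586.6, 299.8, 15.7]
ee_rot: [0.001, 0.75, 0.661, 0.0]
contact_force: [-3.0, -6.4, 9.7]
gripper_width: 39.7
```

Call:
{"fn": "carry_out", "kwargs": {"travel": [[0.0005,0,0],[0.0005,0,0],[0.0005,0,0]], "rotation": [[0,0,0],[0,0,0],[0,0,0]]}}

```text
t: 23.45
ee_pos: [586.5, 299.9, 15.7]
ee_rot: [0.001, 0.75, 0.661, -0.0]
contact_force: [-5.0, -9.9, 9.5]
gripper_width: 39.4
```

Call:
{"fn": "carry_out", "kwargs": {"travel": [[0,0,0],[0,0,0],[0,0,0],[0,0,0],[0,0,0],[0,0,0],[0,0,0],[0,0,0]], "rotation": [[0,0,0],[0,0,0],[0,0,0],[0,0,0],[0,0,0],[0,0,0],[0,0,0],[0,0,0]]}}

```text
t: 24.25
ee_pos: [586.5, 299.9, 15.7]
ee_rot: [0.001, 0.75, 0.661, -0.0]
contact_force: [-4.0, -9.8, 9.6]
gripper_width: 39.6
```

```bash
python3 - <<'E'
from look import *
o=status.get_obs()['ee_pos'];print('reading est', np.hypot(*(o[:2]-[593.7,357.5])))
c=cams.capture('side');save('side10',c['img'],(260,90,380,210),5)
c=cams.capture('top');save('top10',c['img'],(120,180,260,290),5)
E
```

```text
reading est 58.0266594218917
```

View pics/side10.png

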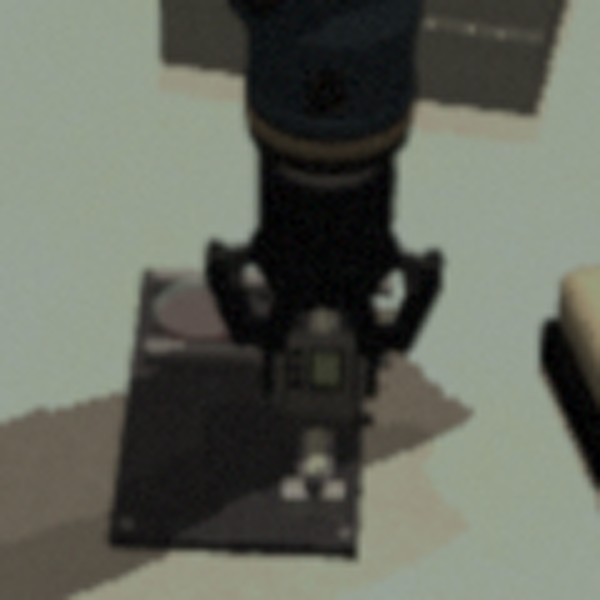

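View pics/top10.png

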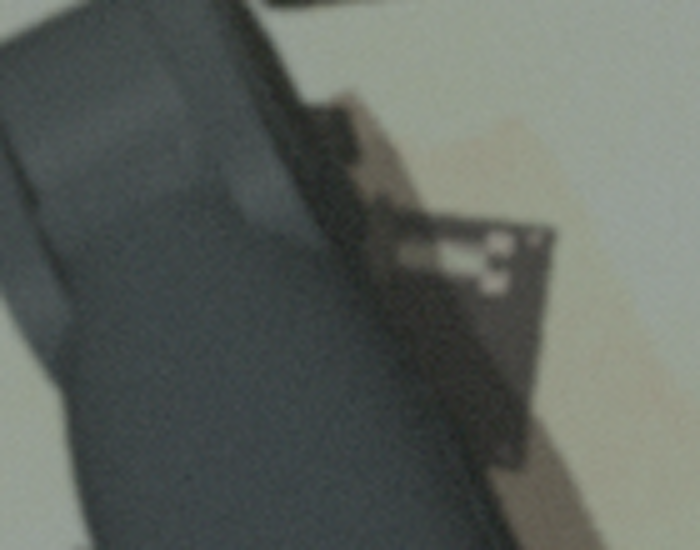

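Call:
{"fn": "carry_out", "kwargs": {"travel": [[-0.004,0,0],[-0.01,0,0],[-0.018,0,0],[-0.026,0,0],[-0.034,0,0],[-0.04,0,0],[-0.043,0,0],[-0.043,0,0]], "rotation": [[0,0,0],[0,0,0],[0,0,0],[0,0,0],[0,0,0],[0,0,0],[0,0,0],[0,0,0]]}}

```text
t: 25.15
ee_pos: [581.3, 258.1, 15.7]
ee_rot: [0.0, 0.75, 0.661, 0.001]
contact_force: [-3.3, -0.7, 7.1]
gripper_width: 39.4
```

Call:
{"fn": "carry_out", "kwargs": {"travel": [[0,0,0],[0,0,0],[0,0,0],[0,0,0],[0,0,-0.01],[0,0,-0.03],[0,0,-0.07],[0,0,-0.1],[0,0,-0.1],[0,0,-0.1]], "rotation": [[0,0,0],[0,0,0],[0,0,0],[0,0,0],[0,0,0],[0,0,0],[0,0,0],[0,0,0],[0,0,0],[0,0,0]], "jaw": 0}}

```text
t: 26.15
ee_pos: [581.6, 258.6, 116.2]
ee_rot: [0.0, 0.75, 0.661, 0.001]
contact_force: [-0.3, -0.7, -0.0]
gripper_width: 85.8
```

```bash
python3 - <<'E'
from look import *
plates('11',ns=('side',))
g=loc(CAL,-30,66);print(g)
to(g[0],g[1],110,CAL[2]+np.pi/2)
E
```

```text
side [720.    5.2] e 0.08 c 0.91 352
side [520.7  23.9] e 0.08 c 0.9 353
side [828.9  17. ] e 0.05 c 0.83 368
side [521.1 391.3] e 0.1 c 0.72 223
side [643.2  37.4] e 0.04 c 0.65 362
[521.57644787 378.12959413]
now [580.7 258.2 114.4] yaw 1.445 t 26.25 F [ 0.1 -1.   0.3] w 85.2 j [ 0.42  0.53  0.13  1.17 -0.    2.11]
travel [0.1116, -0.0736, 0.0044] rot [0.0, 0.0, -0.0002]
```

View pics/side11.png

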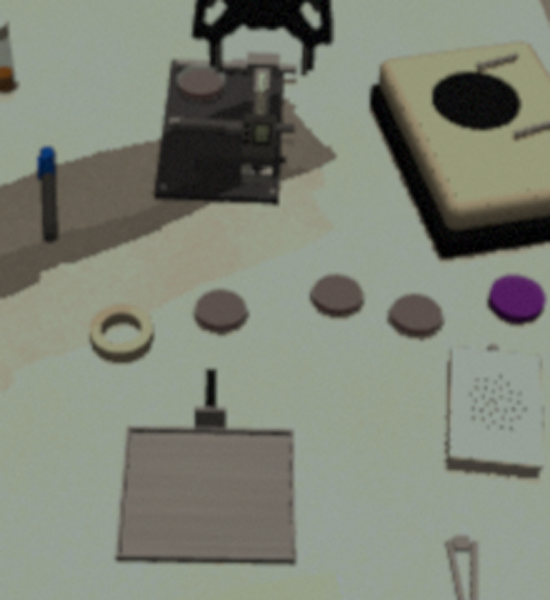

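Call:
{"fn": "carry_out", "kwargs": {"travel": [[0.04,-0.026,0],[0.08,-0.052,0.004],[0.112,-0.074,0.004],[0.112,-0.074,0.004],[0.112,-0.074,0.004],[0.112,-0.074,0.04],[0.112,-0.074,0.07],[0.112,-0.074,0.085],[0.112,-0.074,0.09],[0.112,-0.074,0.09]], "rotation": [[0,0,0],[0,0,0],[0,0,0],[0,0,0],[0,0,0],[0,0,0],[0,0,0],[0,0,0],[0,0,0],[0,0,0]]}}

```text
t: 27.25
ee_pos: [522.0, 377.8, 24.6]
ee_rot: [0.0, 0.75, 0.661, -0.0]
contact_force: [-0.3, 0.1, 1.1]
gripper_width: 85.7
```

```bash
python3 - <<'E'
from look import *
to(521.6,378.5,15,CAL[2]+np.pi/2)
c=cams.capture('side');save('side12',c['img'],(260,90,380,210),5)
E
```

```text
now [522.  377.8  24.6] yaw 1.444 t 27.25 F [-0.3  0.1  1.1] w 85.7 j [ 0.63  0.61  0.03  0.99 -0.    2.32]
travel [0.0007, -0.0004, 0.0096] rot [0.0002, 0.0004, -0.0013]
```

View pics/side12.png

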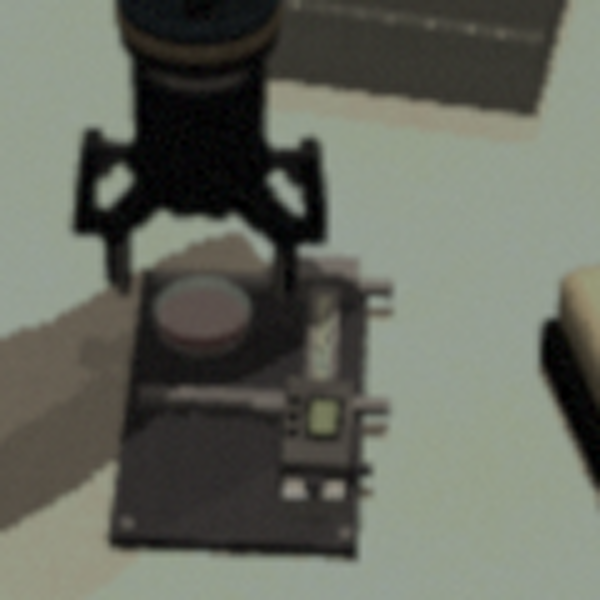

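Call:
{"fn": "carry_out", "kwargs": {"travel": [[0.001,0,0.004],[0.001,0,0.007],[0.001,0,0.0095],[0.001,0,0.0095]], "rotation": [[0,0,0],[0,0,0],[0,0,0],[0,0,0]]}}

```text
t: 27.7
ee_pos: [521.9, 379.8, 15.5]
ee_rot: [0.0, 0.75, 0.661, 0.0]
contact_force: [0.6, -0.2, 0.1]
gripper_width: 85.5
```

Call:
{"fn": "carry_out", "kwargs": {"travel": [[0,0,0],[0,0,0],[0,0,0],[0,0,0],[0,0,0],[0,0,0]], "rotation": [[0,0,0],[0,0,0],[0,0,0],[0,0,0],[0,0,0],[0,0,0]], "jaw": 1, "force": 20}}

```text
t: 28.3
ee_pos: [522.1, 379.9, 16.2]
ee_rot: [0.0, 0.75, 0.661, 0.001]
contact_force: [-2.2, -0.2, 5.3]
gripper_width: 56.3
```

Call:
{"fn": "carry_out", "kwargs": {"travel": [[0,0,-0.01],[0,0,-0.025],[0,0,-0.045],[0,0,-0.065],[0,0,-0.065]], "rotation": [[0,0,0],[0,0,0],[0,0,0],[0,0,0],[0,0,0]]}}

```text
t: 28.8
ee_pos: [523.4, 380.8, 84.2]
ee_rot: [0.0, 0.75, 0.661, 0.003]
contact_force: [0.3, 0.7, -0.4]
gripper_width: 56.5
```

```bash
cat >> go.py <<'E'
E
sed -i '/^CAL=/a TRAY=(494.2,-194.4,-1.666)' go.py; python3 - <<'E'
from look import *
for s in [(32,-41),(32,41),(-32,-41),(-32,41)]: print(s,loc(TRAY,*s).round(1))
g=loc(TRAY,32,-41); to(g[0],g[1],80,1.476)
E
```

```text
(32, -41) [ 450.3 -222.4]
(32, 41) [ 532.  -230.2]
(-32, -41) [ 456.4 -158.6]
(-32, 41) [ 538.1 -166.4]
now [523.4 380.8  84.2] yaw 1.445 t 28.8 F [ 0.3  0.7 -0.4] w 56.5 j [ 0.63  0.57  0.12  1.11 -0.    2.33]
travel [-0.6076, 0.003, 0.0019] rot [0.0047, -0.0038, -0.0307]
```

Call:
{"fn": "carry_out", "kwargs": {"travel": [[-0.608,0.003,0],[-0.608,0.003,0],[-0.608,0.003,0],[-0.608,0.003,0],[-0.608,0.003,0],[-0.608,0.003,0],[-0.608,0.003,0],[-0.608,0.003,0],[-0.608,0.003,0],[-0.608,0.003,0]], "rotation": [[0,0,-0.03],[0,0,-0.03],[0,0,-0.03],[0,0,-0.03],[0,0,-0.03],[0,0,-0.03],[0,0,-0.03],[0,0,-0.03],[0,0,-0.03],[0,0,-0.03]]}}

```text
t: 29.8
ee_pos: [461.1, -118.5, 80.4]
ee_rot: [0.0, 0.74, 0.673, 0.001]
contact_force: [1.4, -0.0, -0.9]
gripper_width: 56.9
```

```bash
python3 go.py 450.3 -222.4 75 1.476
```

```text
now [ 461.1 -118.5   80.4] yaw 1.476 t 29.8 F [ 1.4 -0.  -0.9] w 56.9 j [-0.25  0.25 -0.38  0.94  0.    1.41]
travel [-0.1045, -0.0009, 0.0054] rot [0.0015, -0.0005, -0.0005]
```

Call:
{"fn": "carry_out", "kwargs": {"travel": [[-0.05,0,0.002],[-0.09,-0.001,0.004],[-0.104,-0.001,0.005],[-0.104,-0.001,0.005],[-0.104,-0.001,0.005]], "rotation": [[0,0,0],[0,0,0],[0,0,0],[0,0,0],[0,0,0]]}}

```text
t: 30.3
ee_pos: [450.8, -219.3, 75.1]
ee_rot: [-0.0, 0.74, 0.673, 0.001]
contact_force: [-0.3, 0.2, 0.8]
gripper_width: 56.4
```

```bash
python3 - <<'E'
from look import *
to(450.3,-222.4,10,1.476)
c=cams.capture('side');save('side13',c['img'],(230,230,380,360),5)
E
```

```text
now [ 450.8 -219.3   75.1] yaw 1.475 t 30.3 F [-0.3  0.2  0.8] w 56.4 j [-0.45  0.3  -0.33  0.94  0.    1.21]
travel [-0.0032, -0.0003, 0.0651] rot [0.0008, -0.0012, -0.0008]
```

View pics/side13.png

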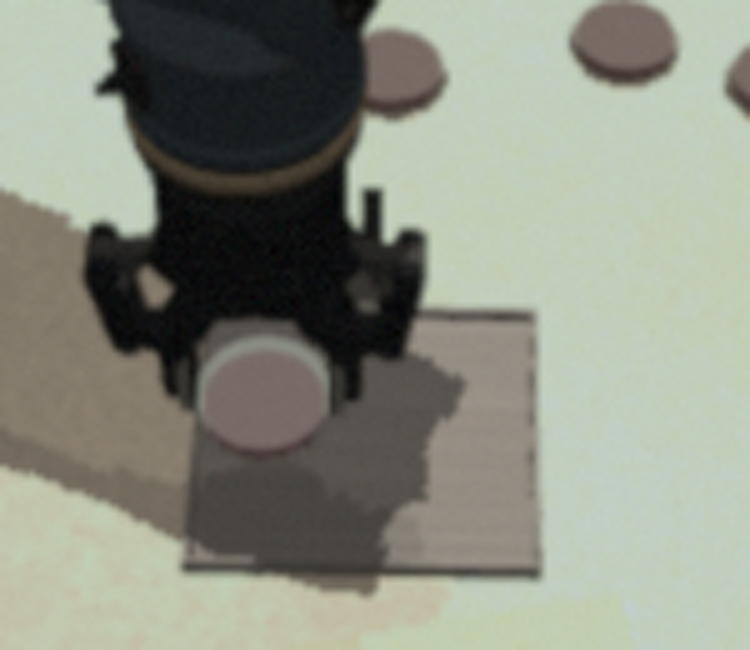

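```bash
python3 - <<'E'
from look import *
c=cams.capture('side')
o=status.get_obs()['ee_pos'];print(o)
b=o[2]-5.8
for r in cams.masks_of('side','plate_a'):
    v,u=np.nonzero(r['pixels'])
    if 250<u.mean()<310 and v.mean()>280:
        print(u.mean(),v.mean(),r['extent'],r['confidence'],len(u)); print(ray(c,u.mean(),v.mean(),b+9)+[-3,1.5,0])
print(ray(c,282.6,309,b+15)+[-3,1.5,0])
E
```

```text
[ 451.11104717 -218.72729303   75.27488018]
282.3596986817326 309.10169491525426 [270.1, 297.0, 296.2, 323.8] 0.68 531
[ 448.52978771 -220.96516674   78.47488018]
[ 449.11273658 -224.7579173    84.47488018]
```

Call:
{"fn": "carry_out", "kwargs": {"travel": [[-0.001,0,0.02],[-0.001,0,0.04],[-0.001,0,0.055],[-0.001,0,0.061],[-0.001,0,0.064],[-0.001,0,0.065],[-0.001,0,0.065]], "rotation": [[0,0,0],[0,0,0],[0,0,0],[0,0,0],[0,0,0],[0,0,0],[0,0,0]]}}

```text
t: 31.15
ee_pos: [451.3, -221.0, 10.8]
ee_rot: [0.001, 0.74, 0.673, 0.001]
contact_force: [-0.4, 0.4, 0.7]
gripper_width: 56.2
```

Call:
{"fn": "carry_out", "kwargs": {"travel": [[0,0,0.001],[0,0,0.0015],[0,0,0.0015]], "rotation": [[0,0,0],[0,0,0],[0,0,0]]}}

```text
t: 31.45
ee_pos: [451.2, -221.1, 9.2]
ee_rot: [0.001, 0.74, 0.673, 0.001]
contact_force: [0.2, 1.1, 4.5]
gripper_width: 56.4
```

Call:
{"fn": "carry_out", "kwargs": {"travel": [[0,0,0],[0,0,0],[0,0,0],[0,0,-0.01],[0,0,-0.03],[0,0,-0.06],[0,0,-0.09],[0,0,-0.1],[0,0,-0.1]], "rotation": [[0,0,0],[0,0,0],[0,0,0],[0,0,0],[0,0,0],[0,0,0],[0,0,0],[0,0,0],[0,0,0]], "jaw": 0.2}}

```text
t: 32.35
ee_pos: [451.7, -221.5, 110.5]
ee_rot: [0.002, 0.74, 0.673, 0.001]
contact_force: [0.2, -0.4, 0.0]
gripper_width: 68.1
```

```bash
python3 - <<'E'
from look import *
plates('14')
to(521,24,100,2.94)
E
```

```text
top [521.   23.8] e 0.05 c 0.78 342
top [828.7  18.1] e 0.05 c 0.77 353
top [721.9   6.1] e 0.15 c 0.7 293
top [284.8 417.4] e 0.92 c 0.33 192
side [ 449.1 -220.5] e 0.04 c 0.85 526
side [643.7  37.8] e 0.06 c 0.77 348
side [828.4  17.1] e 0.07 c 0.65 351
side [720.1   3.3] e 0.12 c 0.64 337
side [523.9  23.8] e 0.24 c 0.61 305
now [ 450.1 -220.7  107.6] yaw 1.475 t 32.55 F [ 0.1 -0.7 -0.7] w 68.4 j [-0.46  0.27 -0.27  1.02  0.    1.21]
travel [0.2503, 0.0473, 0.0079] rot [0.0004, -0.0015, -1.4647]
```

View pics/side14.png

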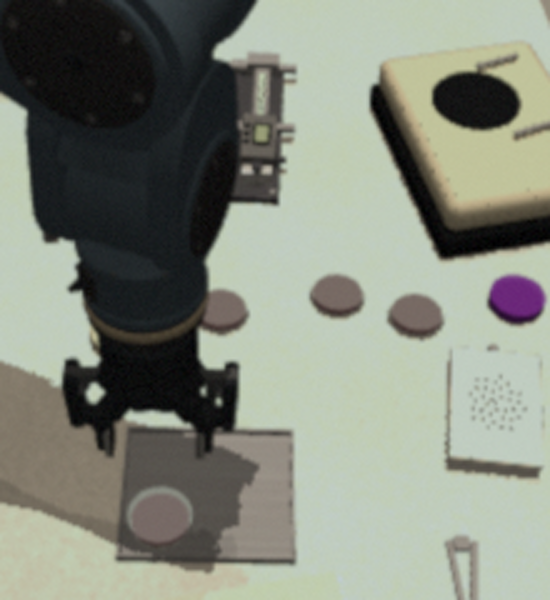

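Call:
{"fn": "carry_out", "kwargs": {"travel": [[0.25,0.047,0.01],[0.25,0.047,0.01],[0.25,0.047,0.01],[0.25,0.047,0.01],[0.25,0.047,0.01],[0.25,0.047,0.01],[0.25,0.047,0.01],[0.25,0.047,0.01],[0.25,0.047,0.01]], "rotation": [[0,0,0],[0,0,0],[0,0,0],[0,0,0],[0,0,0],[0,0,0],[0,0,0],[0,0,0],[0,0,0]], "jaw": 0}}

```text
t: 33.45
ee_pos: [521.0, 22.1, 98.7]
ee_rot: [0.0, 0.741, 0.672, 0.0]
contact_force: [0.5, -0.3, 0.2]
gripper_width: 85.3
```

```bash
python3 go.py 521 23.8 5 1.476
```

```text
now [521.   22.1  98.7] yaw 1.474 t 33.45 F [ 0.5 -0.3  0.2] w 85.3 j [ 0.04  0.32 -0.24  1.01  0.    1.71]
travel [0.0016, -0.0002, 0.0937] rot [0.0005, -0.0004, -0.0023]
```

Call:
{"fn": "carry_out", "kwargs": {"travel": [[0.002,0,0.04],[0.002,0,0.07],[0.002,0,0.086],[0.002,0,0.092],[0.002,0,0.094],[0.002,0,0.094]], "rotation": [[0,0,0],[0,0,0],[0,0,0],[0,0,0],[0,0,0],[0,0,0]]}}

```text
t: 34.05
ee_pos: [522.2, 25.0, 5.7]
ee_rot: [0.0, 0.74, 0.672, 0.001]
contact_force: [-0.7, 0.5, 0.5]
gripper_width: 85.6
```

Call:
{"fn": "carry_out", "kwargs": {"travel": [[0,0,0],[0,0,0],[0,0,0],[0,0,0],[0,0,0],[0,0,0]], "rotation": [[0,0,0],[0,0,0],[0,0,0],[0,0,0],[0,0,0],[0,0,0]], "jaw": 1}}

```text
t: 34.65
ee_pos: [522.3, 25.4, 5.9]
ee_rot: [0.001, 0.74, 0.673, 0.001]
contact_force: [-2.5, -0.2, 7.3]
gripper_width: 56.5
```

Call:
{"fn": "carry_out", "kwargs": {"travel": [[0,0,-0.01],[0,0,-0.025],[0,0,-0.045],[0,0,-0.065],[0,0,-0.07],[0,0,-0.07]], "rotation": [[0,0,0],[0,0,0],[0,0,0],[0,0,0],[0,0,0],[0,0,0]]}}

```text
t: 35.25
ee_pos: [522.3, 25.4, 75.9]
ee_rot: [0.001, 0.74, 0.673, 0.001]
contact_force: [-0.7, 0.1, -1.0]
gripper_width: 56.3
```

```bash
python3 go.py 532 -230.2 75 1.476
```

```text
now [522.3  25.4  75.9] yaw 1.475 t 35.25 F [-0.7  0.1 -1. ] w 56.3 j [ 0.05  0.34 -0.27  0.96  0.    1.71]
travel [-0.2536, 0.034, 0.0008] rot [0.003, -0.001, -0.0006]
```

Call:
{"fn": "carry_out", "kwargs": {"travel": [[-0.252,0.034,0],[-0.252,0.034,0],[-0.252,0.034,0],[-0.252,0.034,0],[-0.252,0.034,0],[-0.252,0.034,0],[-0.252,0.034,0],[-0.252,0.034,0]], "rotation": [[0.003,-0.001,0],[0.003,-0.001,0],[0.003,-0.001,0],[0.003,-0.001,0],[0.003,-0.001,0],[0.003,-0.001,0],[0.003,-0.001,0],[0.003,-0.001,0]]}}

```text
t: 36.05
ee_pos: [531.0, -227.7, 74.1]
ee_rot: [-0.001, 0.74, 0.673, -0.001]
contact_force: [0.1, 0.3, -0.1]
gripper_width: 56.3
```

```bash
python3 - <<'E'
from look import *
to(532,-229,10.5,1.476)
c=cams.capture('side');save('side15',c['img'],(230,230,380,360),5)
E
```

```text
now [ 531.  -227.7   74.1] yaw 1.476 t 36.05 F [ 0.1  0.3 -0.1] w 56.3 j [-0.4   0.45 -0.11  1.02 -0.    1.26]
travel [-0.0012, 0.0013, 0.0636] rot [-0.0031, -0.0004, -0.0002]
```

View pics/side15.png

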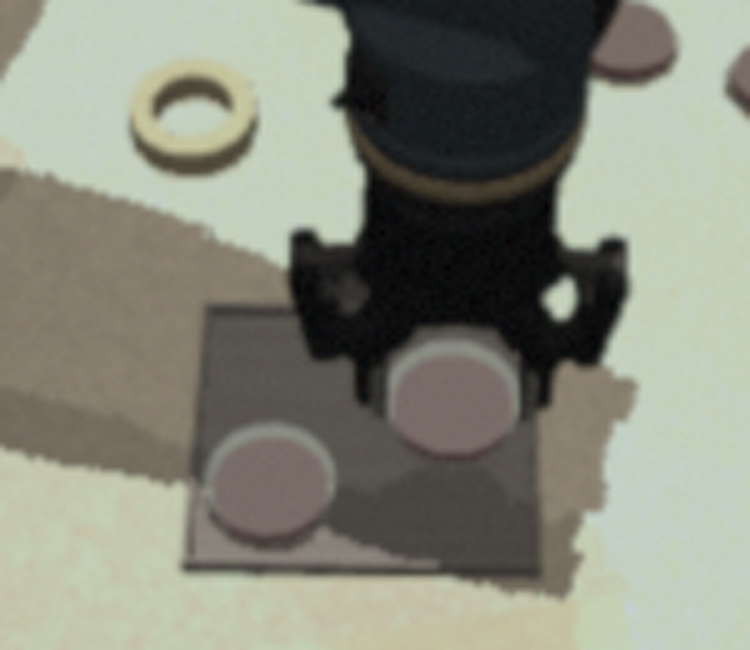

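Call:
{"fn": "carry_out", "kwargs": {"travel": [[-0.001,0.001,0.02],[-0.001,0.001,0.04],[-0.001,0.001,0.054],[-0.001,0.001,0.06],[-0.001,0.001,0.063],[-0.001,0.001,0.064],[-0.001,0.001,0.064]], "rotation": [[-0.003,0,0],[-0.003,0,0],[-0.003,0,0],[-0.003,0,0],[-0.003,0,0],[-0.003,0,0],[-0.003,0,0]]}}

```text
t: 36.8
ee_pos: [532.6, -229.7, 11.4]
ee_rot: [0.001, 0.74, 0.673, 0.0]
contact_force: [-0.7, -0.5, -1.3]
gripper_width: 56.3
```

Call:
{"fn": "carry_out", "kwargs": {"travel": [[0,0,0.001],[0,0,0.0015],[0,0,0.0015]], "rotation": [[0,0,0],[0,0,0],[0,0,0]]}}

```text
t: 37.1
ee_pos: [532.3, -229.9, 9.5]
ee_rot: [0.001, 0.74, 0.673, 0.0]
contact_force: [0.3, 0.6, -0.6]
gripper_width: 56.3
```

Call:
{"fn": "carry_out", "kwargs": {"travel": [[0,0,0.001],[0,0,0.001]], "rotation": [[0,0,0],[0,0,0]]}}

```text
t: 37.3
ee_pos: [532.4, -229.9, 8.9]
ee_rot: [0.001, 0.74, 0.673, 0.0]
contact_force: [-1.8, 1.2, 8.3]
gripper_width: 56.7
```

Call:
{"fn": "carry_out", "kwargs": {"travel": [[0,0,0],[0,0,0],[0,0,0],[0,0,-0.01],[0,0,-0.03],[0,0,-0.06],[0,0,-0.09],[0,0,-0.1],[0,0,-0.1]], "rotation": [[0,0,0],[0,0,0],[0,0,0],[0,0,0],[0,0,0],[0,0,0],[0,0,0],[0,0,0],[0,0,0]], "jaw": 0.25}}

```text
t: 38.2
ee_pos: [533.1, -230.2, 110.3]
ee_rot: [0.002, 0.74, 0.673, 0.001]
contact_force: [0.4, 1.1, -1.0]
gripper_width: 64.0
```

```bash
python3 go.py 644 38.4 100 2.94
```

```text
now [ 533.1 -230.2  110.3] yaw 1.475 t 38.2 F [ 0.4  1.1 -1. ] w 64.0 j [-0.41  0.42 -0.05  1.09  0.    1.26]
travel [0.2779, 0.0848, 0.0102] rot [0.0024, 0.004, -1.4647]
```

Call:
{"fn": "carry_out", "kwargs": {"travel": [[0.278,0.085,0.01],[0.278,0.085,0.01],[0.278,0.085,0.01],[0.278,0.085,0.01],[0.278,0.085,0.01],[0.278,0.085,0.01],[0.278,0.085,0.01],[0.278,0.085,0.01],[0.278,0.085,0.01],[0.278,0.085,0.01]], "rotation": [[0.002,0.004,-0.625],[0.002,0.004,-0.625],[0.002,0.004,-0.625],[0.002,0.004,-0.625],[0.002,0.004,-0.625],[0.002,0.004,-0.625],[0.002,0.004,-0.625],[0.002,0.004,-0.625],[0.002,0.004,-0.625],[0.002,0.004,-0.625]], "jaw": 0}}

```text
t: 39.2
ee_pos: [642.8, 37.7, 98.1]
ee_rot: [-0.002, 0.498, 0.867, 0.001]
contact_force: [0.7, 0.1, -0.1]
gripper_width: 85.6
```

```bash
python3 - <<'E'
from look import *
plates('16',ns=('side',))
to(644,38.4,5.5,2.1)
E
```

```text
side [828.8  16.8] e 0.05 c 0.82 362
side [ 530.6 -227.7] e 0.03 c 0.73 532
side [721.1   5. ] e 0.05 c 0.61 365
side [642.9  37.4] e 0.08 c 0.59 396
side [ 448.7 -220.6] e 0.13 c 0.55 474
now [643.   37.8  98.4] yaw 2.099 t 39.3 F [ 0.8 -0.5  0.4] w 85.4 j [0.06 0.56 0.14 1.15 0.   1.1 ]
travel [-0.0003, 0.0012, 0.0929] rot [-0.0, -0.0034, -0.0011]
```

View pics/side16.png

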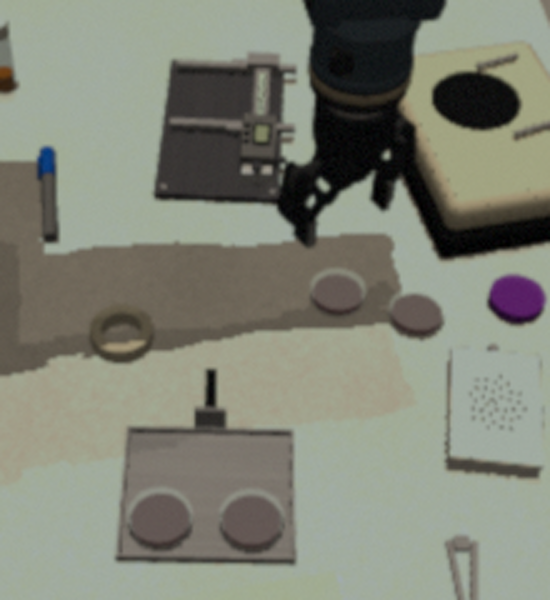

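Call:
{"fn": "carry_out", "kwargs": {"travel": [[0,0.001,0.04],[0,0.001,0.07],[0,0.001,0.086],[0,0.001,0.091],[0,0.001,0.093],[0,0.001,0.093]], "rotation": [[0,-0.003,0],[0,-0.003,0],[0,-0.003,0],[0,-0.003,0],[0,-0.003,0],[0,-0.003,0]]}}

```text
t: 39.9
ee_pos: [644.5, 39.4, 6.3]
ee_rot: [0.0, 0.498, 0.867, 0.0]
contact_force: [0.3, 0.2, 0.2]
gripper_width: 85.6
```

Call:
{"fn": "carry_out", "kwargs": {"travel": [[0,0,0],[0,0,0],[0,0,0],[0,0,0],[0,0,0],[0,0,0]], "rotation": [[0,0,0],[0,0,0],[0,0,0],[0,0,0],[0,0,0],[0,0,0]], "jaw": 1}}

```text
t: 40.5
ee_pos: [644.5, 39.6, 6.4]
ee_rot: [0.0, 0.497, 0.867, 0.0]
contact_force: [-0.4, 0.2, 6.0]
gripper_width: 56.7
```

Call:
{"fn": "carry_out", "kwargs": {"travel": [[0,0,-0.01],[0,0,-0.025],[0,0,-0.045],[0,0,-0.065],[0,0,-0.07],[0,0,-0.07]], "rotation": [[0,0,0],[0,0,0],[0,0,0],[0,0,0],[0,0,0],[0,0,0]]}}

```text
t: 41.1
ee_pos: [644.6, 39.7, 76.3]
ee_rot: [0.001, 0.497, 0.868, 0.001]
contact_force: [-0.3, -0.1, -0.2]
gripper_width: 56.6
```

```bash
python3 go.py 456.4 -158.6 75 1.476
```

```text
now [644.6  39.7  76.3] yaw 2.1 t 41.1 F [-0.3 -0.1 -0.2] w 56.6 j [0.06 0.58 0.1  1.1  0.   1.1 ]
travel [-0.0761, -0.2625, 0.0009] rot [0.0016, -0.0002, 0.6243]
```

Call:
{"fn": "carry_out", "kwargs": {"travel": [[-0.076,-0.262,0],[-0.076,-0.262,0],[-0.076,-0.262,0],[-0.076,-0.262,0],[-0.076,-0.262,0],[-0.076,-0.262,0],[-0.076,-0.262,0],[-0.076,-0.262,0],[-0.076,-0.262,0],[-0.076,-0.262,0]], "rotation": [[0,0,0.6243],[0,0,0.6243],[0,0,0.6243],[0,0,0.6243],[0,0,0.6243],[0,0,0.6243],[0,0,0.6243],[0,0,0.6243],[0,0,0.6243],[0,0,0.6243]]}}

```text
t: 42.1
ee_pos: [456.7, -157.6, 75.0]
ee_rot: [-0.0, 0.739, 0.673, 0.0]
contact_force: [-0.7, -0.2, -0.4]
gripper_width: 56.4
```

```bash
python3 - <<'E'
from look import *
to(456.4,-157.6,10.5,1.476)
c=cams.capture('side');save('side17',c['img'],(230,230,380,360),5)
E
```

```text
now [ 456.7 -157.6   75. ] yaw 1.477 t 42.1 F [-0.7 -0.2 -0.4] w 56.4 j [-0.33  0.27 -0.37  0.93  0.    1.33]
travel [-0.0, -0.0003, 0.0645] rot [-0.0005, -0.0005, 0.0013]
```

View pics/side17.png

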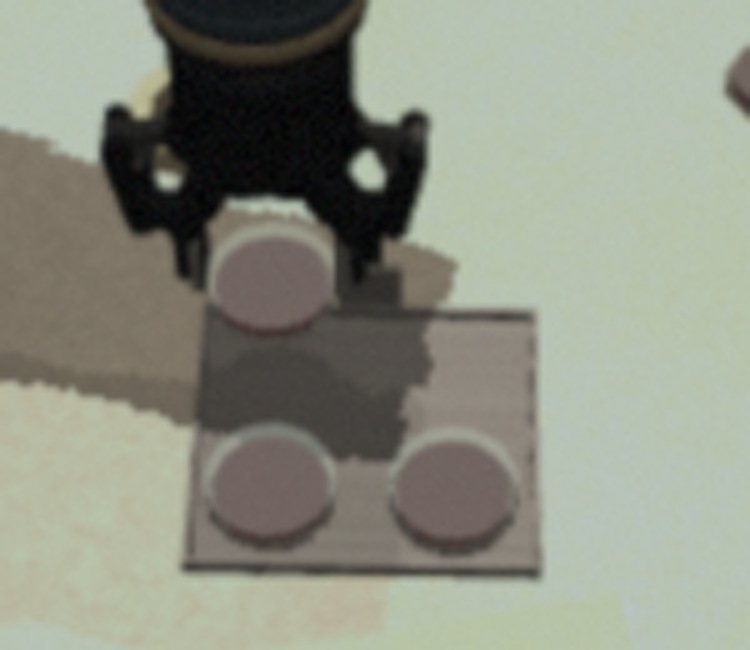

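Call:
{"fn": "carry_out", "kwargs": {"travel": [[0,0,0.02],[0,0,0.04],[0,0,0.055],[0,0,0.061],[0,0,0.064],[0,0,0.0645],[0,0,0.0645]], "rotation": [[0,0,0],[0,0,0],[0,0,0],[0,0,0],[0,0,0],[0,0,0],[0,0,0]]}}

```text
t: 42.85
ee_pos: [456.7, -158.4, 11.4]
ee_rot: [0.0, 0.74, 0.673, 0.0]
contact_force: [0.1, -0.3, -0.5]
gripper_width: 56.4
```

Call:
{"fn": "carry_out", "kwargs": {"travel": [[0,0,0.001],[0,0,0.0015],[0,0,0.0015]], "rotation": [[0,0,0],[0,0,0],[0,0,0]]}}

```text
t: 43.15
ee_pos: [456.4, -158.4, 9.5]
ee_rot: [-0.0, 0.74, 0.673, 0.0]
contact_force: [0.5, -0.1, 0.5]
gripper_width: 56.6
```

Call:
{"fn": "carry_out", "kwargs": {"travel": [[0,0,0.0005],[0,0,0.0005]], "rotation": [[0,0,0],[0,0,0]]}}

```text
t: 43.35
ee_pos: [456.5, -158.4, 9.3]
ee_rot: [0.0, 0.74, 0.673, 0.0]
contact_force: [-1.4, 0.7, 9.8]
gripper_width: 56.4
```

Call:
{"fn": "carry_out", "kwargs": {"travel": [[0,0,0],[0,0,0],[0,0,0],[0,0,-0.01],[0,0,-0.03],[0,0,-0.06],[0,0,-0.09],[0,0,-0.1],[0,0,-0.1]], "rotation": [[0,0,0],[0,0,0],[0,0,0],[0,0,0],[0,0,0],[0,0,0],[0,0,0],[0,0,0],[0,0,0]], "jaw": 0.25}}

```text
t: 44.25
ee_pos: [457.2, -158.7, 110.5]
ee_rot: [0.001, 0.74, 0.673, 0.001]
contact_force: [-0.0, -0.3, -0.7]
gripper_width: 64.0
```

```bash
python3 go.py 721.3 5.5 100 1.476
```

```text
now [ 457.2 -158.7  110.5] yaw 1.476 t 44.25 F [-0.  -0.3 -0.7] w 64.0 j [-0.33  0.24 -0.32  1.01  0.    1.33]
travel [0.1884, 0.2473, 0.0111] rot [0.0027, 0.0003, -0.0]
```

Call:
{"fn": "carry_out", "kwargs": {"travel": [[0.188,0.247,0.01],[0.188,0.247,0.01],[0.188,0.247,0.01],[0.188,0.247,0.01],[0.188,0.247,0.01],[0.188,0.247,0.01],[0.188,0.247,0.01],[0.188,0.247,0.01],[0.188,0.247,0.01],[0.188,0.247,0.01]], "rotation": [[0,0,0],[0,0,0],[0,0,0],[0,0,0],[0,0,0],[0,0,0],[0,0,0],[0,0,0],[0,0,0],[0,0,0]], "jaw": 0}}

```text
t: 45.25
ee_pos: [719.0, 4.6, 98.7]
ee_rot: [-0.0, 0.74, 0.673, -0.0]
contact_force: [0.2, 0.2, 0.1]
gripper_width: 85.6
```

```bash
python3 - <<'E'
from look import *
plates('18')
to(721.3,5.5,5.5,1.476)
E
```

```text
top [ 450.2 -223.5] e 0.04 c 0.92 349
top [ 530.6 -230.9] e 0.06 c 0.79 335
top [ 454.8 -160.9] e 0.07 c 0.77 336
side [721.    5.1] e 0.05 c 0.93 368
side [ 449.4 -219.3] e 0.05 c 0.92 521
side [ 455.1 -156.4] e 0.05 c 0.89 501
side [ 531.3 -227.8] e 0.04 c 0.8 547
side [829.3  16.2] e 0.06 c 0.72 376
now [719.6   4.9  99.4] yaw 1.475 t 45.45 F [0.3 0.5 0.2] w 85.4 j [0.01 0.73 0.43 1.28 0.   1.67]
travel [0.0008, 0.0016, 0.0939] rot [0.0002, -0.0004, -0.0007]
```

View pics/side18.png

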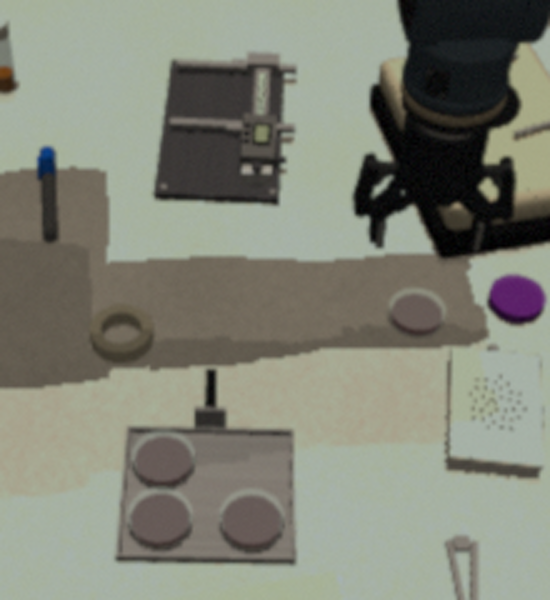

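Call:
{"fn": "carry_out", "kwargs": {"travel": [[0.001,0.0015,0.04],[0.001,0.0015,0.07],[0.001,0.0015,0.086],[0.001,0.0015,0.092],[0.001,0.0015,0.094],[0.001,0.0015,0.094]], "rotation": [[0,0,0],[0,0,0],[0,0,0],[0,0,0],[0,0,0],[0,0,0]]}}

```text
t: 46.05
ee_pos: [722.0, 6.2, 5.9]
ee_rot: [0.0, 0.74, 0.673, 0.001]
contact_force: [0.1, -0.7, -0.5]
gripper_width: 85.3
```

Call:
{"fn": "carry_out", "kwargs": {"travel": [[0,0,0],[0,0,0],[0,0,0],[0,0,0],[0,0,0],[0,0,0]], "rotation": [[0,0,0],[0,0,0],[0,0,0],[0,0,0],[0,0,0],[0,0,0]], "jaw": 1}}

```text
t: 46.65
ee_pos: [722.1, 6.3, 6.0]
ee_rot: [0.0, 0.74, 0.673, 0.001]
contact_force: [-1.0, -1.0, 7.1]
gripper_width: 56.5
```

Call:
{"fn": "carry_out", "kwargs": {"travel": [[0,0,-0.01],[0,0,-0.025],[0,0,-0.045],[0,0,-0.065],[0,0,-0.07],[0,0,-0.07]], "rotation": [[0,0,0],[0,0,0],[0,0,0],[0,0,0],[0,0,0],[0,0,0]]}}

```text
t: 47.25
ee_pos: [722.1, 6.3, 75.9]
ee_rot: [0.0, 0.74, 0.673, 0.001]
contact_force: [-0.1, -0.1, -0.2]
gripper_width: 56.6
```

```bash
python3 go.py 538.1 -166.4 75 1.476
```

```text
now [722.1   6.3  75.9] yaw 1.476 t 47.25 F [-0.1 -0.1 -0.2] w 56.6 j [0.01 0.74 0.4  1.23 0.   1.67]
travel [-0.1894, -0.1669, 0.0005] rot [0.0016, -0.0006, 0.0001]
```

Call:
{"fn": "carry_out", "kwargs": {"travel": [[-0.188,-0.167,0],[-0.188,-0.167,0],[-0.188,-0.167,0],[-0.188,-0.167,0],[-0.188,-0.167,0],[-0.188,-0.167,0],[-0.188,-0.167,0],[-0.188,-0.167,0],[-0.188,-0.167,0],[-0.188,-0.167,0]], "rotation": [[0,0,0],[0,0,0],[0,0,0],[0,0,0],[0,0,0],[0,0,0],[0,0,0],[0,0,0],[0,0,0],[0,0,0]]}}

```text
t: 48.25
ee_pos: [538.1, -164.3, 74.5]
ee_rot: [-0.0, 0.739, 0.673, 0.0]
contact_force: [0.7, 0.0, -0.2]
gripper_width: 56.4
```

```bash
python3 - <<'E'
from look import *
to(538.1,-165.4,10.5,1.476)
c=cams.capture('side');save('side19',c['img'],(230,230,380,360),5)
E
```

```text
now [ 538.1 -164.3   74.5] yaw 1.477 t 48.25 F [ 0.7  0.  -0.2] w 56.4 j [-0.3   0.42 -0.16  1.    0.    1.37]
travel [-0.0012, 0.0002, 0.064] rot [-0.0004, -0.0005, 0.0014]
```

View pics/side19.png

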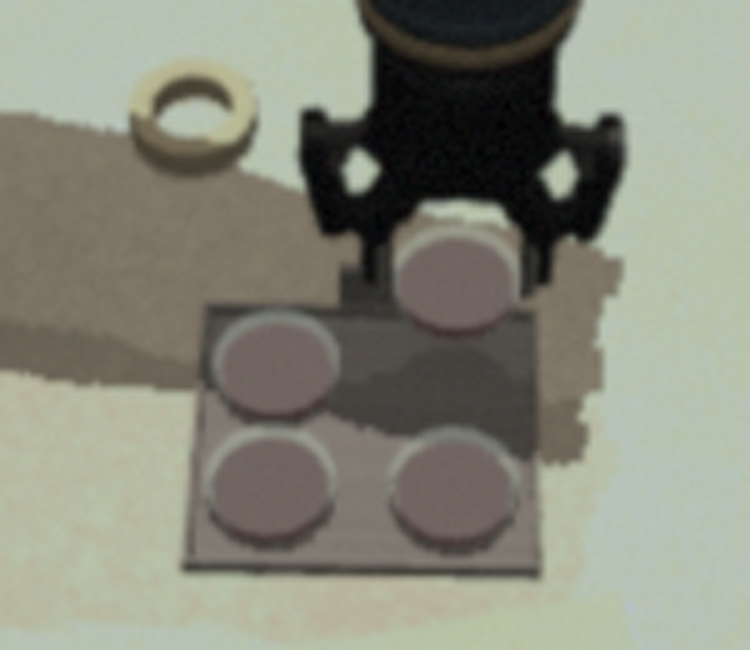

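Call:
{"fn": "carry_out", "kwargs": {"travel": [[-0.001,0,0.02],[-0.001,0,0.04],[-0.001,0,0.054],[-0.001,0,0.06],[-0.001,0,0.063],[-0.001,0,0.0645],[-0.001,0,0.0645]], "rotation": [[0,0,0],[0,0,0],[0,0,0],[0,0,0],[0,0,0],[0,0,0],[0,0,0]]}}

```text
t: 49.0
ee_pos: [537.8, -166.1, 10.7]
ee_rot: [0.0, 0.74, 0.673, 0.0]
contact_force: [0.3, 0.2, -0.8]
gripper_width: 56.4
```

Call:
{"fn": "carry_out", "kwargs": {"travel": [[0,0,0.001],[0,0,0.0015],[0,0,0.002],[0,0,0.002]], "rotation": [[0,0,0],[0,0,0],[0,0,0],[0,0,0]]}}

```text
t: 49.4
ee_pos: [537.7, -166.1, 9.0]
ee_rot: [0.0, 0.74, 0.673, 0.0]
contact_force: [-2.8, 0.5, 9.2]
gripper_width: 56.6
```

Call:
{"fn": "carry_out", "kwargs": {"travel": [[0,0,0],[0,0,0],[0,0,0],[0,0,-0.01],[0,0,-0.03],[0,0,-0.06],[0,0,-0.09],[0,0,-0.1],[0,0,-0.1]], "rotation": [[0,0,0],[0,0,0],[0,0,0],[0,0,0],[0,0,0],[0,0,0],[0,0,0],[0,0,0],[0,0,0]], "jaw": 0.25}}

```text
t: 50.3
ee_pos: [538.4, -166.4, 110.2]
ee_rot: [0.001, 0.74, 0.673, 0.001]
contact_force: [0.9, -0.4, 0.3]
gripper_width: 64.1
```

```bash
python3 - <<'E'
from look import *
C=plates('20')
for r in cams.masks_of('side','tray')[:1]:
    print(r['confidence'])
p=loc(TRAY,-108,0);print(p)
save('side20b',C['side']['img'],(230,230,400,460),3.2)
to(p[0],p[1],110,1.476)
E
```

```text
top [829.   17.3] e 0.05 c 0.77 350
side [ 454.9 -156.8] e 0.05 c 0.86 471
side [ 531.  -227.8] e 0.03 c 0.8 536
side [ 449.1 -220.5] e 0.05 c 0.75 534
side [827.1  16.1] e 0.05 c 0.71 366
side [ 535.7 -163.6] e 0.04 c 0.66 483
0.56
[504.46647152 -86.88907236]
now [ 536.7 -165.9  107.1] yaw 1.476 t 50.55 F [-0.1  0.   0.1] w 64.0 j [-0.3   0.39 -0.11  1.07  0.    1.37]
travel [0.0756, -0.0395, -0.0028] rot [-0.0021, -0.0008, 0.0]
```

View pics/side20b.png

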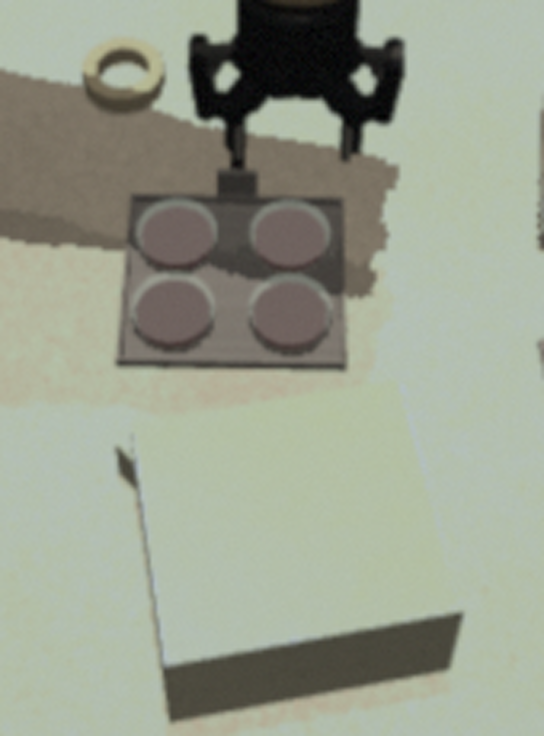

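Call:
{"fn": "carry_out", "kwargs": {"travel": [[0.039,-0.02,0],[0.078,-0.039,0],[0.078,-0.039,0],[0.078,-0.039,0],[0.078,-0.039,0]], "rotation": [[-0.002,0,0],[-0.002,0,0],[-0.002,0,0],[-0.002,0,0],[-0.002,0,0]], "jaw": 0.5}}

```text
t: 51.05
ee_pos: [506.1, -85.2, 108.0]
ee_rot: [0.0, 0.74, 0.673, 0.001]
contact_force: [0.5, -0.7, 0.1]
gripper_width: 42.6
```

```bash
python3 - <<'E'
from look import *
p=loc(TRAY,-110,0);print(p)
c=cams.capture('side')
save('side21',c['img'],(230,200,400,340),4)
to(p[0],p[1],21,1.476)
E
```

```text
[504.65659136 -84.89812925]
now [506.1 -85.4 108. ] yaw 1.475 t 51.1 F [-0.5  0.1 -0.6] w 42.8 j [-0.17  0.3  -0.24  1.03  0.    1.5 ]
travel [0.0003, -0.0017, 0.087] rot [0.0015, -0.0002, -0.0007]
```

View pics/side21.png

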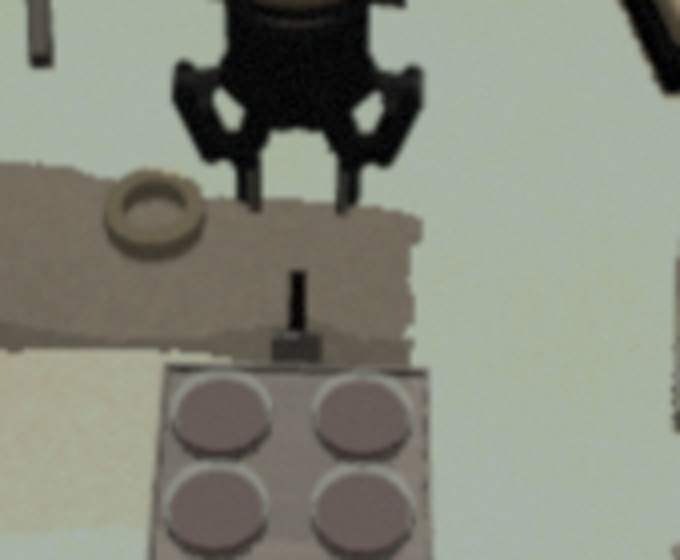

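Call:
{"fn": "carry_out", "kwargs": {"travel": [[0,-0.0015,0.035],[0,-0.0015,0.06],[0,-0.0015,0.077],[0,-0.0015,0.084],[0,-0.0015,0.086],[0,-0.0015,0.086]], "rotation": [[0.0015,0,0],[0.0015,0,0],[0.0015,0,0],[0.0015,0,0],[0.0015,0,0],[0.0015,0,0]]}}

```text
t: 51.7
ee_pos: [505.0, -84.9, 22.7]
ee_rot: [0.0, 0.74, 0.673, 0.0]
contact_force: [0.2, 0.9, 0.9]
gripper_width: 43.0
```

Call:
{"fn": "carry_out", "kwargs": {"travel": [[0,0,0],[0,0,0],[0,0,0],[0,0,0],[0,0,0],[0,0,0],[0,0,0]], "rotation": [[0,0,0],[0,0,0],[0,0,0],[0,0,0],[0,0,0],[0,0,0],[0,0,0]], "jaw": 1, "force": 50}}

```text
t: 52.4
ee_pos: [505.2, -84.6, 23.1]
ee_rot: [0.001, 0.74, 0.673, 0.001]
contact_force: [-0.3, -0.4, 6.4]
gripper_width: 8.2
```

```bash
python3 go.py 479.3 -86 21 1.677
```

```text
now [505.2 -84.6  23.1] yaw 1.476 t 52.4 F [-0.3 -0.4  6.4] w 8.2 j [-0.17  0.37 -0.37  0.82  0.    1.5 ]
travel [-0.0038, -0.0256, 0.002] rot [0.0016, 0.0, -0.2008]
```

Call:
{"fn": "carry_out", "kwargs": {"travel": [[0,-0.0015,0],[0,-0.004,0],[-0.001,-0.007,0],[-0.001,-0.01,0],[-0.002,-0.013,0],[-0.002,-0.016,0],[-0.003,-0.019,0],[-0.003,-0.022,0],[-0.004,-0.0245,0],[-0.004,-0.0255,0]], "rotation": [[0,0,-0.012],[0,0,-0.032],[0,0,-0.055],[0,0,-0.079],[0,0,-0.102],[0,0,-0.126],[0,0,-0.149],[0,0,-0.173],[0,0,-0.192],[0,0,-0.2]]}}

```text
t: 53.4
ee_pos: [479.8, -86.2, 23.1]
ee_rot: [0.001, 0.668, 0.744, 0.001]
contact_force: [4.5, -0.2, 6.9]
gripper_width: 8.6
```

```bash
python3 - <<'E'
from look import *
C={n:cams.capture(n) for n in('top','side')}
for n in C:
    for r in cams.masks_of(n,'tray')[:3]:
        v,u=np.nonzero(r['pixels'])
        if abs(ray(C[n],u.mean(),v.mean(),3)[1]+190)<40:
            print(n,fit([(C[n],r['pixels'].astype(float))],'tray',(495,-194,-1.47)))
            break
save('side22',C['side']['img'],(230,230,400,460),3.2)
save('top22',C['top']['img'],(290,190,500,330),3.6)
to(479.3,-86,21,1.677)
E
```

```text
side (array([ 494.37324485, -196.21984451,   -1.45546823]), np.float64(1.3314567408884457))
now [479.7 -86.1  23.1] yaw 1.677 t 53.6 F [2.5 1.4 6.9] w 8.6 j [-0.18  0.33 -0.44  0.8   0.    1.29]
travel [0.0002, -0.0004, 0.0021] rot [0.0024, 0.0, -0.0001]
```

View pics/side22.png

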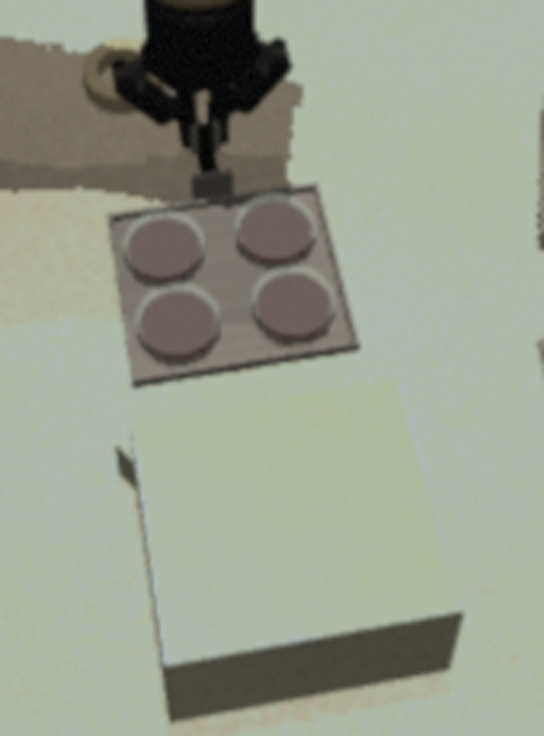

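View pics/top22.png

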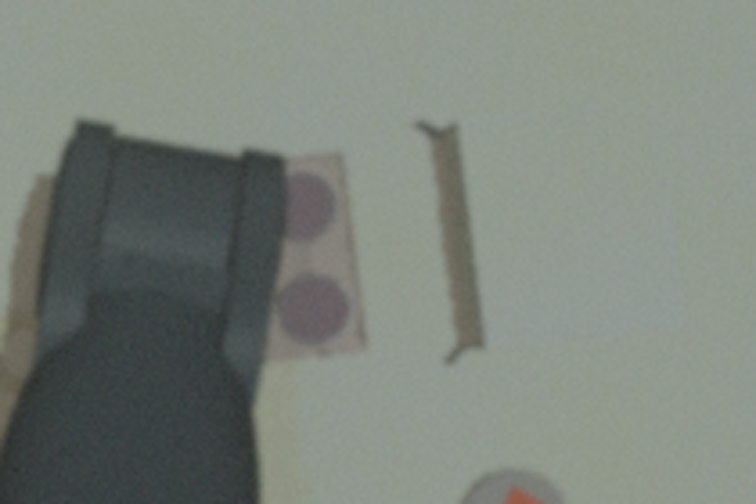

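Call:
{"fn": "carry_out", "kwargs": {"travel": [[-0.002,0,0],[-0.007,0,0],[-0.014,0,0],[-0.022,0,0],[-0.03,0,0],[-0.038,0,0],[-0.046,0,0],[-0.052,0,0],[-0.055,0,0],[-0.056,0,0]], "rotation": [[0,0,0],[0,0,0],[0,0,0],[0,0,0],[0,0,0],[0,0,0],[0,0,0],[0,0,0],[0,0,0],[0,0,0]]}}

```text
t: 54.6
ee_pos: [485.1, -141.2, 23.1]
ee_rot: [-0.0, 0.669, 0.744, 0.001]
contact_force: [-1.0, 9.3, 13.6]
gripper_width: 8.4
```

Call:
{"fn": "carry_out", "kwargs": {"travel": [[-0.004,0,0],[-0.008,0,0],[-0.012,0,0],[-0.016,0,0],[-0.02,0,0]], "rotation": [[0,0,0],[0,0,0],[0,0,0],[0,0,0],[0,0,0]]}}

```text
t: 55.1
ee_pos: [487.2, -160.9, 23.1]
ee_rot: [-0.0, 0.668, 0.744, 0.001]
contact_force: [-1.7, 9.4, 14.1]
gripper_width: 8.5
```

```bash
python3 - <<'E'
from look import *
C={n:cams.capture(n) for n in('top','side')}
save('side23',C['side']['img'],(230,230,400,460),3.2)
save('top23',C['top']['img'],(290,190,500,330),3.6)
to(479.3,-86,21,1.677)
E
```

```text
now [ 487.2 -161.4   23. ] yaw 1.677 t 55.2 F [ 0.6  4.7 11.8] w 8.2 j [-0.32  0.38 -0.37  0.83  0.    1.14]
travel [0.0758, 0.0001, 0.0021] rot [0.0017, -0.0013, -0.0]
```

View pics/top23.png

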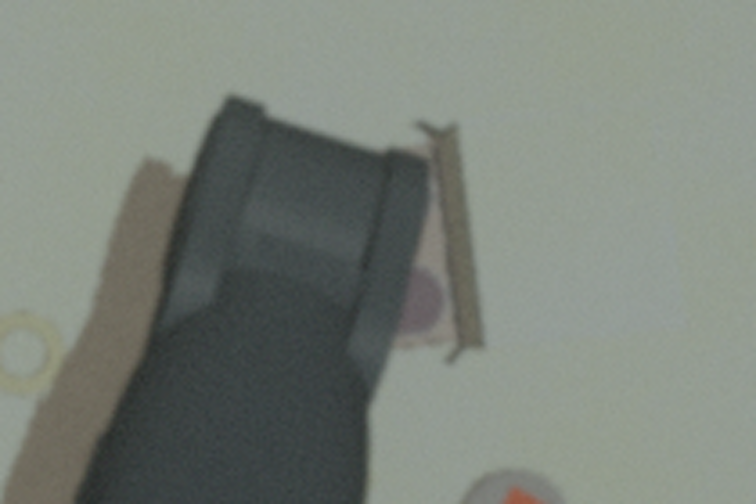

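View pics/side23.png

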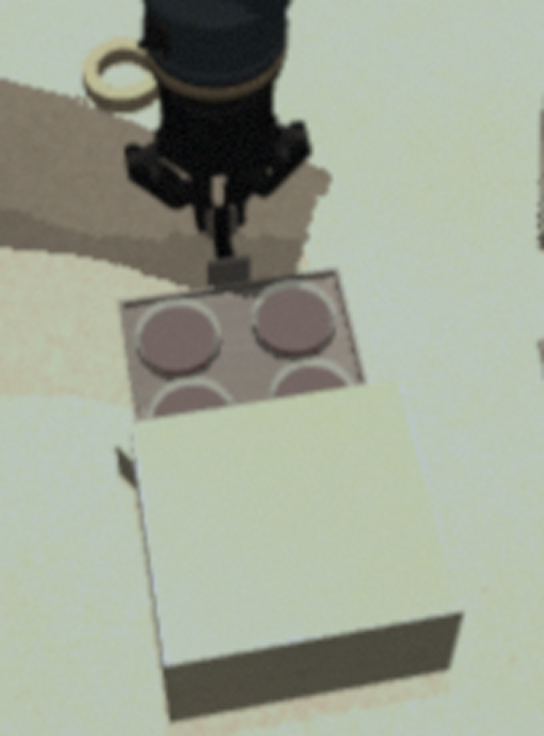

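Call:
{"fn": "carry_out", "kwargs": {"travel": [[-0.002,0,-0.001],[-0.005,0,-0.001],[-0.008,0,-0.001],[-0.011,0,-0.001],[-0.014,0,-0.001],[-0.017,0,-0.001],[-0.02,0,-0.001]], "rotation": [[0,0,0],[0,0,0],[0,0,0],[0,0,0],[0,0,0],[0,0,0],[0,0,0]]}}

```text
t: 55.9
ee_pos: [488.8, -181.9, 23.2]
ee_rot: [-0.0, 0.669, 0.743, 0.0]
contact_force: [0.1, 1.7, -0.2]
gripper_width: 8.3
```

Call:
{"fn": "carry_out", "kwargs": {"travel": [[-0.003,0,0],[-0.006,0,0],[-0.009,0,0],[-0.012,0,0],[-0.015,0,0],[-0.018,0,0]], "rotation": [[0,0,0],[0,0,0],[0,0,0],[0,0,0],[0,0,0],[0,0,0]]}}

```text
t: 56.5
ee_pos: [490.8, -199.8, 23.3]
ee_rot: [0.0, 0.669, 0.743, 0.0]
contact_force: [-0.4, 1.2, -1.4]
gripper_width: 8.6
```

Call:
{"fn": "carry_out", "kwargs": {"travel": [[-0.003,0,0],[-0.006,0,0],[-0.009,0,0],[-0.012,0,0],[-0.015,0,0],[-0.018,0,0]], "rotation": [[0,0,0],[0,0,0],[0,0,0],[0,0,0],[0,0,0],[0,0,0]]}}

```text
t: 57.1
ee_pos: [492.7, -217.6, 23.3]
ee_rot: [0.0, 0.669, 0.743, 0.0]
contact_force: [-1.1, 1.4, -1.0]
gripper_width: 8.2
```

Call:
{"fn": "carry_out", "kwargs": {"travel": [[-0.003,0,0],[-0.008,0,0],[-0.013,0,0],[-0.018,0,0],[-0.023,0,0],[-0.028,0,0],[-0.033,0,0],[-0.036,0,0],[-0.038,0,0]], "rotation": [[0,0,0],[0,0,0],[0,0,0],[0,0,0],[0,0,0],[0,0,0],[0,0,0],[0,0,0],[0,0,0]]}}

```text
t: 58.0
ee_pos: [496.7, -255.5, 23.3]
ee_rot: [0.0, 0.669, 0.743, 0.0]
contact_force: [0.2, 0.8, 0.0]
gripper_width: 8.7
```

```bash
python3 - <<'E'
from look import *
C={n:cams.capture(n) for n in('top','side')}
save('side24',C['side']['img'],(230,230,400,460),3.2)
save('top24',C['top']['img'],(290,190,500,330),3.6)
to(502.6,-307.4,23,1.677)
E
```

```text
now [ 496.7 -255.6   23.3] yaw 1.676 t 58.1 F [ 0.8 -2.  -2.5] w 8.3 j [-0.48  0.46 -0.24  0.87  0.    0.99]
travel [-0.0522, 0.0004, 0.0003] rot [0.0004, 0.0001, -0.0013]
```

View pics/side24.png

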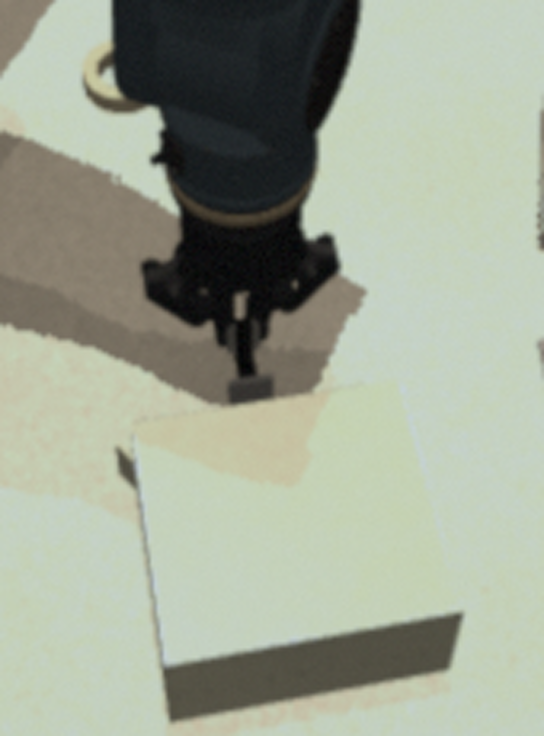

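Call:
{"fn": "carry_out", "kwargs": {"travel": [[-0.003,0,0],[-0.008,0,0],[-0.013,0,0],[-0.018,0,0],[-0.023,0,0],[-0.028,0,0],[-0.033,0,0],[-0.038,0,0],[-0.041,0,0],[-0.042,0,0]], "rotation": [[0,0,0],[0,0,0],[0,0,0],[0,0,0],[0,0,0],[0,0,0],[0,0,0],[0,0,0],[0,0,0],[0,0,0]]}}

```text
t: 59.1
ee_pos: [501.1, -297.3, 23.2]
ee_rot: [0.0, 0.669, 0.743, 0.0]
contact_force: [-0.5, 2.0, -1.6]
gripper_width: 8.4
```

Call:
{"fn": "carry_out", "kwargs": {"travel": [[-0.001,0,0],[-0.002,0,0],[-0.003,0,0],[-0.004,0,0],[-0.005,0,0]], "rotation": [[0,0,0],[0,0,0],[0,0,0],[0,0,0],[0,0,0]]}}

```text
t: 59.6
ee_pos: [501.7, -302.0, 23.3]
ee_rot: [0.0, 0.669, 0.743, 0.0]
contact_force: [-0.1, 1.3, -2.3]
gripper_width: 8.3
```

Call:
{"fn": "carry_out", "kwargs": {"travel": [[-0.001,0,0],[-0.002,0,0],[-0.002,0,0]], "rotation": [[0,0,0],[0,0,0],[0,0,0]]}}

```text
t: 59.9
ee_pos: [501.9, -304.1, 23.3]
ee_rot: [0.0, 0.669, 0.743, 0.0]
contact_force: [-0.1, 0.1, -2.3]
gripper_width: 8.3
```

Call:
{"fn": "carry_out", "kwargs": {"travel": [[-0.001,0,0],[-0.002,0,0],[-0.002,0,0]], "rotation": [[0,0,0],[0,0,0],[0,0,0]]}}

```text
t: 60.2
ee_pos: [502.1, -306.1, 23.3]
ee_rot: [0.0, 0.669, 0.743, 0.0]
contact_force: [-0.9, -0.3, -1.4]
gripper_width: 8.4
```

Call:
{"fn": "carry_out", "kwargs": {"travel": [[-0.001,0,0],[-0.002,0,0],[-0.002,0,0]], "rotation": [[0,0,0],[0,0,0],[0,0,0]]}}

```text
t: 60.5
ee_pos: [502.0, -306.5, 23.2]
ee_rot: [-0.001, 0.669, 0.744, 0.001]
contact_force: [-1.6, 11.1, 4.6]
gripper_width: 8.6
```

Call:
{"fn": "carry_out", "kwargs": {"travel": [[-0.001,0,0],[-0.002,0,0],[-0.002,0,0]], "rotation": [[0,0,0],[0,0,0],[0,0,0]]}}

```text
t: 60.8
ee_pos: [502.0, -306.6, 23.2]
ee_rot: [-0.002, 0.668, 0.744, 0.002]
contact_force: [-3.2, 25.0, 12.9]
gripper_width: 8.8
```

Call:
{"fn": "carry_out", "kwargs": {"travel": [[-0.001,0,0],[-0.002,0,0],[-0.002,0,0]], "rotation": [[0,0,0],[0,0,0],[0,0,0]]}}

```text
t: 61.1
ee_pos: [502.0, -306.7, 23.1]
ee_rot: [-0.003, 0.668, 0.744, 0.004]
contact_force: [-5.8, 39.6, 20.5]
gripper_width: 8.6
```

Call:
{"fn": "carry_out", "kwargs": {"travel": [[0.002,0,0],[0.004,0,0],[0.0045,0,0],[0.0045,0,0]], "rotation": [[0,0,0],[0,0,0],[0,0,0],[0,0,0]]}}

```text
t: 61.5
ee_pos: [502.0, -306.5, 23.2]
ee_rot: [-0.001, 0.669, 0.744, 0.001]
contact_force: [-1.7, 7.8, 2.2]
gripper_width: 8.4
```

Call:
{"fn": "carry_out", "kwargs": {"travel": [[0,0,0],[0,0,0],[0,0,0],[0,0,0]], "rotation": [[0,0,0],[0,0,0],[0,0,0],[0,0,0]], "jaw": 0.5, "force": 20}}

```text
t: 61.9
ee_pos: [502.3, -307.6, 23.3]
ee_rot: [0.0, 0.669, 0.743, 0.0]
contact_force: [0.5, -0.8, -0.6]
gripper_width: 42.7
```

Call:
{"fn": "carry_out", "kwargs": {"travel": [[0,0,-0.01],[0,0,-0.03],[0,0,-0.06],[0,0,-0.09],[0,0,-0.1],[0,0,-0.1]], "rotation": [[0,0,0],[0,0,0],[0,0,0],[0,0,0],[0,0,0],[0,0,0]]}}

```text
t: 62.5
ee_pos: [503.1, -308.0, 125.2]
ee_rot: [0.002, 0.669, 0.743, 0.001]
contact_force: [-0.2, -0.1, -0.9]
gripper_width: 42.2
```

```bash
python3 go.py 581.3 258.5 130 1.4456
```

```text
now [ 503.1 -308.   125.2] yaw 1.676 t 62.5 F [-0.2 -0.1 -0.9] w 42.2 j [-0.55  0.43  0.    1.14  0.    0.92]
travel [0.5552, 0.1373, -0.0053] rot [0.0031, 0.0014, 0.2304]
```

Now to the caliper slide to shut it.

Call:
{"fn": "carry_out", "kwargs": {"travel": [[0.555,0.137,0],[0.555,0.137,0],[0.555,0.137,0],[0.555,0.137,0],[0.555,0.137,0],[0.555,0.137,0],[0.555,0.137,0],[0.555,0.137,0],[0.555,0.137,0],[0.555,0.137,0]], "rotation": [[0.003,0.001,0.23],[0.003,0.001,0.23],[0.003,0.001,0.23],[0.003,0.001,0.23],[0.003,0.001,0.23],[0.003,0.001,0.23],[0.003,0.001,0.23],[0.003,0.001,0.23],[0.003,0.001,0.23],[0.003,0.001,0.23]], "jaw": 0}}

```text
t: 63.5
ee_pos: [569.4, 187.6, 122.2]
ee_rot: [-0.002, 0.75, 0.662, -0.001]
contact_force: [0.6, -1.1, 0.2]
gripper_width: 85.5
```

```bash
python3 go.py 581.3 258.5 60 1.4456
```

```text
now [569.4 187.6 122.2] yaw 1.446 t 63.5 F [ 0.6 -1.1  0.2] w 85.5 j [0.32 0.46 0.04 1.15 0.   2.01]
travel [0.0718, 0.0033, 0.0622] rot [-0.0041, -0.0003, 0.0005]
```

Call:
{"fn": "carry_out", "kwargs": {"travel": [[0.05,0.003,0],[0.072,0.003,0.03],[0.072,0.003,0.06],[0.072,0.003,0.062],[0.072,0.003,0.062]], "rotation": [[-0.004,0,0],[-0.004,0,0],[-0.004,0,0],[-0.004,0,0],[-0.004,0,0]]}}

```text
t: 64.0
ee_pos: [581.0, 256.1, 60.8]
ee_rot: [-0.0, 0.75, 0.662, -0.0]
contact_force: [0.4, -0.5, 0.7]
gripper_width: 85.5
```

```bash
python3 - <<'E'
from look import *
to(581.3,258.5,16,1.4456)
c=cams.capture('side')
save('side25',c['img'],(200,90,440,460),1.6)
E
```

```text
now [581.  256.1  60.8] yaw 1.446 t 64.0 F [ 0.4 -0.5  0.7] w 85.5 j [0.42 0.57 0.05 1.05 0.   2.11]
travel [0.0024, 0.0001, 0.0448] rot [-0.0009, 0.0004, 0.0002]
```

View pics/side25.png

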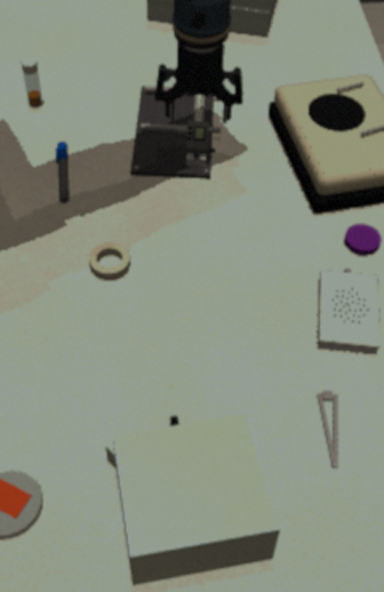

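Call:
{"fn": "carry_out", "kwargs": {"travel": [[0.002,0,0.02],[0.002,0,0.036],[0.002,0,0.043],[0.002,0,0.0445],[0.002,0,0.0445],[0.002,0,0.0445]], "rotation": [[0,0,0],[0,0,0],[0,0,0],[0,0,0],[0,0,0],[0,0,0]]}}

```text
t: 64.65
ee_pos: [582.8, 258.9, 18.2]
ee_rot: [0.0, 0.75, 0.662, 0.001]
contact_force: [-0.6, 0.4, 0.2]
gripper_width: 85.2
```

Call:
{"fn": "carry_out", "kwargs": {"travel": [[0,0,0],[0,0,0],[0,0,0],[0,0,0],[0,0,0],[0,0,0],[0,0,0],[0,0,0],[0,0,0]], "rotation": [[0,0,0],[0,0,0],[0,0,0],[0,0,0],[0,0,0],[0,0,0],[0,0,0],[0,0,0],[0,0,0]], "jaw": 1, "force": 20}}

```text
t: 65.55
ee_pos: [581.4, 259.0, 17.3]
ee_rot: [-0.0, 0.75, 0.662, 0.001]
contact_force: [-6.6, 0.8, 8.9]
gripper_width: 39.6
```

Call:
{"fn": "carry_out", "kwargs": {"travel": [[0.005,0,0],[0.015,0,0],[0.026,0,0],[0.037,0,0],[0.048,0,0],[0.059,0,0],[0.07,0,0],[0.081,0,0],[0.09,0,0],[0.094,0,0]], "rotation": [[0,0,0],[0,0,0],[0,0,0],[0,0,0],[0,0,0],[0,0,0],[0,0,0],[0,0,0],[0,0,0],[0,0,0]]}}

```text
t: 66.55
ee_pos: [593.2, 353.0, 17.4]
ee_rot: [-0.0, 0.75, 0.662, 0.001]
contact_force: [-7.2, 0.0, 7.7]
gripper_width: 39.3
```

Call:
{"fn": "carry_out", "kwargs": {"travel": [[0.001,0,0],[0.002,0,0],[0.003,0,0],[0.004,0,0],[0.005,0,0],[0.005,0,0]], "rotation": [[0,0,0],[0,0,0],[0,0,0],[0,0,0],[0,0,0],[0,0,0]]}}

```text
t: 67.15
ee_pos: [593.8, 357.3, 17.4]
ee_rot: [-0.0, 0.75, 0.662, 0.0]
contact_force: [-5.5, 0.9, 5.9]
gripper_width: 39.4
```

Call:
{"fn": "carry_out", "kwargs": {"travel": [[0.001,0,0],[0.002,0,0],[0.002,0,0]], "rotation": [[0,0,0],[0,0,0],[0,0,0]]}}

```text
t: 67.45
ee_pos: [593.9, 358.0, 17.4]
ee_rot: [0.0, 0.75, 0.662, -0.0]
contact_force: [-7.9, -8.9, 9.7]
gripper_width: 39.6
```

Call:
{"fn": "carry_out", "kwargs": {"travel": [[0.001,0,0],[0.001,0,0],[0.001,0,0]], "rotation": [[0,0,0],[0,0,0],[0,0,0]]}}

```text
t: 67.75
ee_pos: [593.9, 358.0, 17.3]
ee_rot: [0.001, 0.75, 0.661, -0.001]
contact_force: [-9.2, -16.0, 13.7]
gripper_width: 39.2
```

Call:
{"fn": "carry_out", "kwargs": {"travel": [[-0.001,0,0],[-0.0015,0,0],[-0.0015,0,0]], "rotation": [[0,0,0],[0,0,0],[0,0,0]]}}

```text
t: 68.05
ee_pos: [593.9, 357.9, 17.4]
ee_rot: [0.0, 0.75, 0.662, 0.0]
contact_force: [-7.0, -5.5, 9.1]
gripper_width: 39.5
```

Call:
{"fn": "carry_out", "kwargs": {"travel": [[0,0,0],[0,0,0],[0,0,0],[0,0,0],[0,0,-0.01],[0,0,-0.03],[0,0,-0.07],[0,0,-0.11],[0,0,-0.14],[0,0,-0.14]], "rotation": [[0,0,0],[0,0,0],[0,0,0],[0,0,0],[0,0,0],[0,0,0],[0,0,0],[0,0,0],[0,0,0],[0,0,0]], "jaw": 0}}

```text
t: 69.05
ee_pos: [596.3, 359.5, 163.0]
ee_rot: [0.001, 0.75, 0.662, 0.005]
contact_force: [0.5, 0.6, 0.5]
gripper_width: 85.2
```

```bash
python3 go.py 380 -60 200 1.4456
```

```text
now [596.3 359.5 163. ] yaw 1.446 t 69.05 F [0.5 0.6 0.5] w 85.2 j [0.54 0.65 0.45 1.36 0.   2.24]
travel [-0.4429, -0.1621, -0.0408] rot [0.0073, -0.0058, 0.0004]
```

Now move out of the way (towards −y, near the start) and look.

Call:
{"fn": "carry_out", "kwargs": {"travel": [[-0.443,-0.162,-0.06],[-0.443,-0.162,-0.06],[-0.443,-0.162,-0.06],[-0.443,-0.162,-0.06],[-0.443,-0.162,-0.06],[-0.443,-0.162,-0.06],[-0.443,-0.162,-0.06],[-0.443,-0.162,-0.06],[-0.443,-0.162,-0.06],[-0.443,-0.162,-0.06]], "rotation": [[0,0,0],[0,0,0],[0,0,0],[0,0,0],[0,0,0],[0,0,0],[0,0,0],[0,0,0],[0,0,0],[0,0,0]]}}

```text
t: 70.05
ee_pos: [376.7, -63.2, 217.1]
ee_rot: [0.001, 0.75, 0.661, 0.001]
contact_force: [1.2, -0.2, -0.1]
gripper_width: 85.5
```

```bash
python3 - <<'E'
from look import *
o=status.get_obs();print(o['ee_pos'])
C={n:cams.capture(n) for n in('top','side')}
save('sideF',C['side']['img'],(220,100,460,460),1.6)
save('topF',C['top']['img'],(120,100,520,360),2)
save('sideFc',C['side']['img'],(260,110,360,210),6)
save('sideFr',C['side']['img'],(240,340,400,460),5)
E
```

```text
[376.67808844 -63.2218832  217.1103242 ]
```

View pics/topF.png

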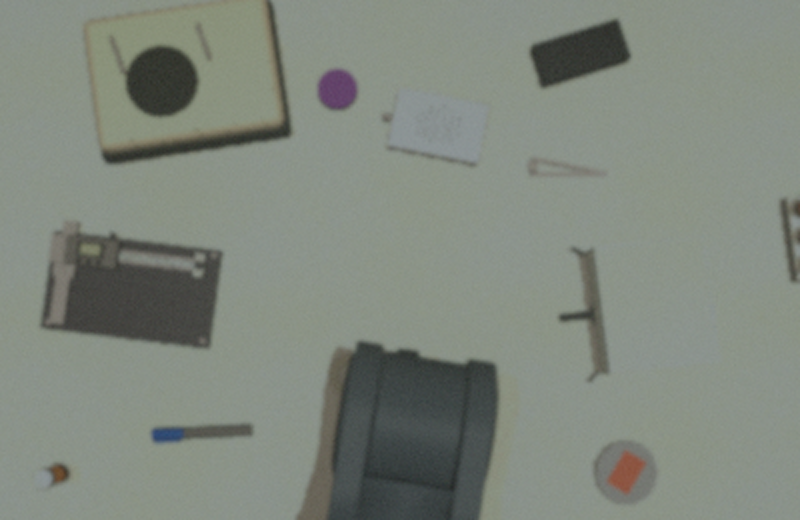

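View pics/sideFc.png

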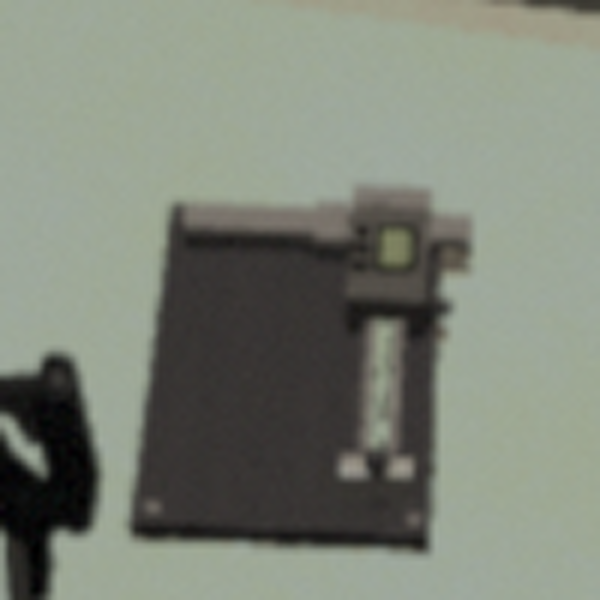

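View pics/sideFr.png

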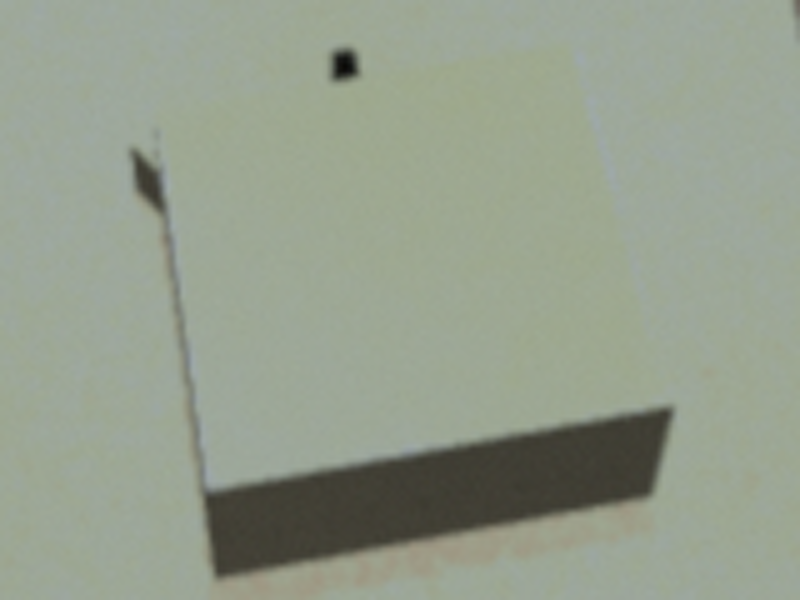

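```bash
python3 - <<'E'
from look import *
C={n:cams.capture(n) for n in('top','side')}
RK=(514,-414.8,-1.465)
for rx in(2,-3,-8):
    H=(*loc(RK,rx,0),-1.465); e=loc(H,-120,0)
    print(rx,[ (n,proj(C[n],[e[0],e[1],36]).round(1)) for n in C])
save('topFp',C['top']['img'],(380,220,440,300),8); save('sideFp',C['side']['img'],(280,335,340,375),12)
for th in('tape_roll','marker','big_dish','vial','forceps','fly_pad'):
    for n in C:
        r=cams.masks_of(n,th)[:1]
        if r: v,u=np.nonzero(r[0]['pixels']);print(n,th,round(r[0]['confidence'],2),u.mean().round(1),v.mean().round(1))
E
```

```text
2 [('top', array([401.7, 257.3])), ('side', array([308.1, 348.9]))]
-3 [('top', array([399.9, 257.5])), ('side', array([307.7, 346.8]))]
-8 [('top', array([398.1, 257.7])), ('side', array([307.3, 344.8]))]
side tape_roll 0.71 417.9 284.5
top marker 0.61 445.9 251.8
side marker 0.68 239.6 203.0
top big_dish 0.97 433.7 335.8
side big_dish 0.62 203.5 403.5
top vial 0.68 219.1 315.7
top forceps 0.55 399.6 183.6
side forceps 0.68 406.5 354.8
top fly_pad 0.67 162.4 229.3
side fly_pad 0.96 417.7 284.5
```

View pics/topFp.png

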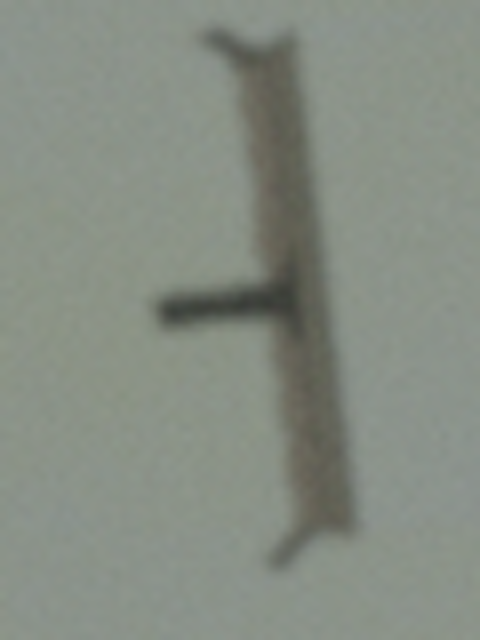

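View pics/sideF.png

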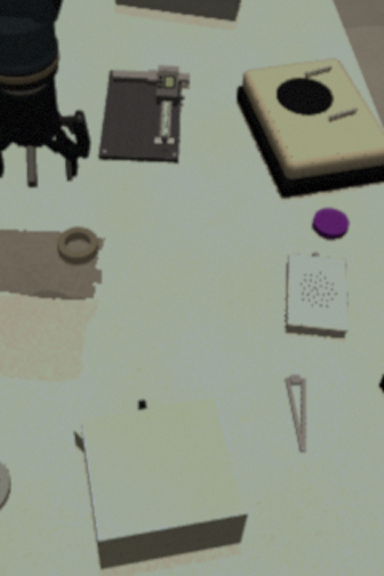

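```bash
python3 go.py 498.3 -266.6 120 1.677
```

```text
now [378.5 -60.9 216.4] yaw 1.446 t 70.85 F [0.8 0.5 0.1] w 85.3 j [-0.16 -0.02 -0.34  1.26  0.    1.53]
travel [-0.1893, 0.1443, 0.0964] rot [0.0013, -0.0009, -0.2307]
```

Call:
{"fn": "carry_out", "kwargs": {"travel": [[-0.189,0.144,0.096],[-0.189,0.144,0.096],[-0.189,0.144,0.096],[-0.189,0.144,0.096],[-0.189,0.144,0.096],[-0.189,0.144,0.096],[-0.189,0.144,0.096],[-0.189,0.144,0.096],[-0.189,0.144,0.096]], "rotation": [[0,0,-0.2307],[0,0,-0.2307],[0,0,-0.2307],[0,0,-0.2307],[0,0,-0.2307],[0,0,-0.2307],[0,0,-0.2307],[0,0,-0.2307],[0,0,-0.2307]], "jaw": 1, "force": 20}}

```text
t: 71.75
ee_pos: [497.9, -265.4, 121.4]
ee_rot: [0.001, 0.668, 0.744, 0.001]
contact_force: [0.2, -0.4, -1.0]
gripper_width: 0.0
```

```bash
python3 go.py 498.3 -266.6 18 1.677
```

```text
now [ 497.9 -265.4  121.4] yaw 1.678 t 71.75 F [ 0.2 -0.4 -1. ] w 0.0 j [-0.49  0.38 -0.08  1.1   0.    0.97]
travel [-0.0012, 0.0, 0.1034] rot [0.0022, -0.0003, 0.0007]
```

Call:
{"fn": "carry_out", "kwargs": {"travel": [[0,0,0.04],[0,0,0.075],[0,0,0.095],[0,0,0.102],[0,0,0.103],[0,0,0.103]], "rotation": [[0,0,0],[0,0,0],[0,0,0],[0,0,0],[0,0,0],[0,0,0]]}}

```text
t: 72.35
ee_pos: [498.8, -266.4, 18.9]
ee_rot: [0.001, 0.669, 0.744, 0.001]
contact_force: [-0.7, -0.6, -0.8]
gripper_width: 0.2
```

Call:
{"fn": "carry_out", "kwargs": {"travel": [[-0.002,0,0],[-0.005,0,0],[-0.008,0,0],[-0.011,0,0],[-0.013,0,0],[-0.014,0,0]], "rotation": [[0,0,0],[0,0,0],[0,0,0],[0,0,0],[0,0,0],[0,0,0]]}}

```text
t: 72.95
ee_pos: [499.6, -280.5, 17.4]
ee_rot: [0.0, 0.669, 0.743, 0.001]
contact_force: [0.1, 0.3, 0.1]
gripper_width: 0.0
```

Call:
{"fn": "carry_out", "kwargs": {"travel": [[-0.001,0,0],[-0.002,0,0],[-0.003,0,0],[-0.003,0,0]], "rotation": [[0,0,0],[0,0,0],[0,0,0],[0,0,0]]}}

```text
t: 73.35
ee_pos: [499.9, -283.3, 17.4]
ee_rot: [0.0, 0.669, 0.744, 0.001]
contact_force: [-0.3, 0.6, -0.5]
gripper_width: -0.0
```

Call:
{"fn": "carry_out", "kwargs": {"travel": [[-0.001,0,0],[-0.002,0,0],[-0.003,0,0],[-0.003,0,0]], "rotation": [[0,0,0],[0,0,0],[0,0,0],[0,0,0]]}}

```text
t: 73.75
ee_pos: [500.2, -285.4, 17.4]
ee_rot: [-0.0, 0.669, 0.744, 0.001]
contact_force: [-0.6, 7.2, 3.6]
gripper_width: 0.1
```

Call:
{"fn": "carry_out", "kwargs": {"travel": [[-0.001,0,0],[-0.002,0,0],[-0.002,0,0]], "rotation": [[0,0,0],[0,0,0],[0,0,0]]}}

```text
t: 74.05
ee_pos: [500.1, -285.5, 17.4]
ee_rot: [-0.002, 0.668, 0.744, 0.003]
contact_force: [-2.2, 21.0, 11.6]
gripper_width: 0.2
```

Call:
{"fn": "carry_out", "kwargs": {"travel": [[-0.001,0,0],[-0.002,0,0],[-0.002,0,0]], "rotation": [[0,0,0],[0,0,0],[0,0,0]]}}

```text
t: 74.35
ee_pos: [500.1, -285.6, 17.4]
ee_rot: [-0.003, 0.668, 0.744, 0.004]
contact_force: [-4.4, 34.9, 20.1]
gripper_width: 0.2
```

Call:
{"fn": "carry_out", "kwargs": {"travel": [[0.003,0,0],[0.008,0,0],[0.018,0,0],[0.03,0,0],[0.04,0,-0.02],[0.045,0,-0.06],[0.045,0,-0.11],[0.045,0,-0.16],[0.045,0,-0.18],[0.045,0,-0.18]], "rotation": [[0,0,0],[0,0,0],[0,0,0],[0,0,0],[0,0,0],[0,0,0],[0,0,0],[0,0,0],[0,0,0],[0,0,0]]}}

```text
t: 75.35
ee_pos: [497.1, -245.7, 200.9]
ee_rot: [0.003, 0.669, 0.744, 0.001]
contact_force: [0.5, -0.1, -0.2]
gripper_width: 0.2
```

```bash
python3 go.py 360 -60 220 1.4456
```

```text
now [ 497.1 -245.7  200.9] yaw 1.677 t 75.35 F [ 0.5 -0.1 -0.2] w 0.2 j [-0.46  0.33  0.04  1.28  0.    1.  ]
travel [0.1991, -0.1165, -0.0203] rot [0.0063, 0.0015, 0.2314]
```

Call:
{"fn": "carry_out", "kwargs": {"travel": [[0.2,-0.117,-0.02],[0.2,-0.117,-0.02],[0.2,-0.117,-0.02],[0.2,-0.117,-0.02],[0.2,-0.117,-0.02],[0.2,-0.117,-0.02],[0.2,-0.117,-0.02],[0.2,-0.117,-0.02],[0.2,-0.117,-0.02]], "rotation": [[0,0,0.23],[0,0,0.23],[0,0,0.23],[0,0,0.23],[0,0,0.23],[0,0,0.23],[0,0,0.23],[0,0,0.23],[0,0,0.23]]}}

```text
t: 76.25
ee_pos: [358.4, -59.6, 216.9]
ee_rot: [-0.0, 0.75, 0.662, 0.0]
contact_force: [0.5, -0.4, 0.8]
gripper_width: -0.1
```

```bash
python3 - <<'E'
from look import *
C={n:cams.capture(n) for n in('top','side')}
save('sideG',C['side']['img'],(160,100,460,460),1.6)
save('topG',C['top']['img'],(120,100,520,360),2)
E
```

```text
(no output)
```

View pics/sideG.png

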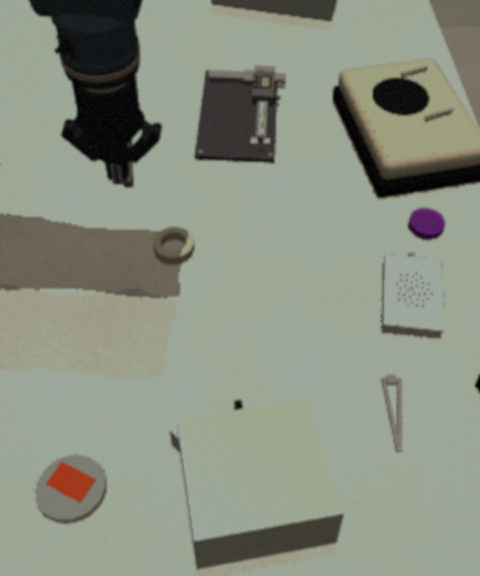

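View pics/topG.png

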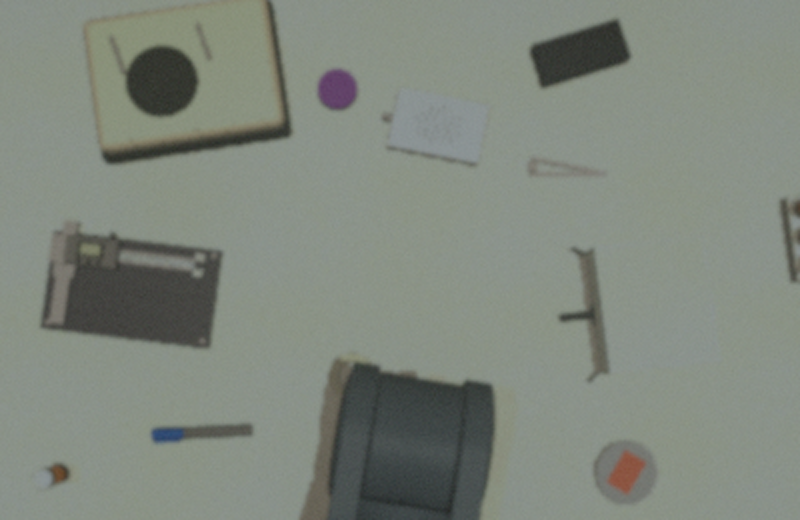

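The caliper is empty with its jaws together at (65,270) in the top crop. Only the tray's pull shows at the rack mouth, at (577,317), and the other objects look unmoved. The arm is clear, so I'm handing in.

```bash
python3 -c "
from rig import order
print(order.hand_in())"
```

```text
the job is handed in; nothing more can be done
None
```

The whole job was carried out in order and handed in at about 76 s of the 200 s; no verdict was reported.

- **Zero check:** I slid the empty caliper shut until it hit its hard stop at about 17 N. I used that as the zero.
- **Measurement:** I stood one plate on the gauge spot, let go, and closed the jaw on it. About 10 N held for about 1 s, and the reading worked out from arm travel was 58.0 mm.
- **Plates on the tray:** All four agar plates were laid flat in the four tray slots. One plate was knocked about 4 cm aside during the run; I found it again and picked it up from its new place.
- **Tray in the rack:** I slid the tray in by its pull until it stopped hard. A second push on the pull with closed fingers stopped at the same place at about 35 N, so I take it as fully home. The brief peak during insertion was about 40 N along the push (about 45 N in all), taken by the fingers.
- **Caliper left shut:** The empty slide reached the same stop within about 0.5 mm. The last pictures show the jaws together.

**Checks that disagreed or were limited:**
- In the top picture the pull tip looked about 5 mm short of home, while the side picture agreed with home. I trusted the two contact checks.
- The plates are hidden inside the rack, so I could not see them after insertion. They were last seen upright in their slots as the tray entered.
- In the final check the networks mislabelled several of the other objects (tape roll, marker, vial, fly pad), so I confirmed by eye that they were unmoved. The vial was visible only in the top picture and the tape roll only in the side picture.

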